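# Hang a rinsed basket on the draining carousel

### The arm

A 6-joint arm with a two-finger parallel gripper is mounted at the origin on a cart in front of the work surface, level with it; the furniture and walls round the work are solid. World frame = base frame: x ahead of the robot, y to its left, z up, the work surface at z = 0. Lengths are in m, angles in rad, forces in N, time in s.
With the tool pointing down it reaches from about 0.25 to 0.775 m from the base axis. Payload 4 kg.
Tool frame: the origin (TCP) lies midway between the tips of the shut fingers; the grasp point (between the pads) lies 19 mm behind it; z points along the fingers, y is the direction in which the jaws open and shut (so a half turn about z gives the same grasp; the last joint's range is limited). The gripper opens to 94 mm and grips with 3 to 60 N. Pads are 16 mm wide; open, the fingers measure 119 mm over their backs; the gripper's body (75 mm by 177 mm) begins 78 mm behind the grasp point.
Start: joints at [-1.444, 0.087, 1.371, -0, 1.684, -0.103], TCP at [0.125, -0.536, 0.206] pointing down, gripper open.
Joint ranges: [-3.1, 3.1], [-0.76, 2.03], [0.27, 2.55], [-1.08, 4.22], [0.17, 2.65], [-2.57, 2.57]. Speed limits (rad/s): [2.79, 2.79, 3.14, 3.14, 3.14, 3.14].

### API

Orientations are given as [roll, pitch, yaw] about the fixed x, y, z axes, in that order (R = Rz(yaw) Ry(pitch) Rx(roll)).
In Python, from bench import robot gives the robot as it stands.
- The arm moves only by the tool servo_tool, never from a script. Its argument "rows" is a list of rows, each a list of 2 entries, a list of its own where there are three numbers: the shift along the tool's x, y, z normalised to -1 to 1, where 1 is 0.08 m, then the turn about the tool's z normalised to -1 to 1, where 1 is pi/2 rad. A call has 1 to 12 rows; each row is the pose to reach, as a shift and turn from the pose commanded when the call began, along the tool's axes at that moment; what a row does not reach only later rows make up. A row lasts 1/12 s, in which the tool goes at most 41.7 mm and 7.16 degrees, less where a joint would pass 70% of its speed; a pose out of reach is approached as far as the arm can. A call with a number of a shift or a turn outside -1 to 1 is refused whole. A call with a gripper value outside its range is refused whole. "grip" is the closure, from -1 (fully open) to 1 (shut), set as the call begins (left out, the last holds). The fingers move at their own pace and stop on an object; the grip force is fixed at half the most. Time passes only in rows, so rows that repeat a pose let the fingers close. It gives the time, the measured TCP pose, the force and the opening at its end, in the units of the state.
- robot.get_obs(): the state, without advancing time (a new reading comes with each control period).
- robot.snapshot(name): name is "side" or "top" or "wrist"; returns a dict with "pixels" (480x640x3 uint8, red, green, blue), "camera_matrix" (3x3 intrinsics, pixels), "world_from_camera" (4x4, takes a point from camera to world coordinates). Camera axes: x right, y down, z forward; pixel columns grow to the right and rows downward; lengths in m; the calibration is good to about 2 mm. The wrist camera is an equidistant fisheye: a pixel r from the principal point sees the ray r / f radians off the axis. A picture is of the moment at which its call begins. There is no depth.
- robot.close_job(): hands the job in, once; it reports no verdict.
The state is a dict: "time": time; "joint_positions": joint angles; "qvel": joint speeds; "joint_torque": joint torques, N m; "tool_pos": TCP position; "ee_rot": TCP orientation; "wrist_force": force on the tool from outside, world axes, zero at the start; "wrist_torque": the same for the moment, N m; "width": finger opening in m.
Only numpy, scipy, OpenCV 4.12 (cv2) and the standard library are available. Lean on these libraries where they do the work, as an engineer would, in place of code of your own. Each camera call takes 0.05 s, during which the arm holds its last target.

### The job

Turn the draining carousel by its upright pin until the empty hook stands over the spout at the front of the drip plate, then hang the loose basket on that hook by the lower bar of its wire bail. Press the bar gently down by feel past the hook's spring roller until it is fully home on the floor of the hook, never leaning hard on the hook (well under 20 N), and let go with the basket hanging straight and the hook still over the spout. Leave the small beaker, the vial and the slide box where they stand, and never tip the basket over.

Things in the scene. Friction and masses are not known exactly. Their poses are not given: they have to be found in the camera images.
- stand: White draining carousel, fixed to the worktop. Origin: underside centre of its round drip plate (170 mm across, rim 13 mm high), z up; its own -x is the front. On a steel column a wheel (152 to 162 mm high) has four arms with hooks, 90 degrees apart. Three hooks carry baskets that do not come off (tops at 234 mm); the fourth is empty.
- spout (a point): Outer end of the channel-shaped spout, 34 mm wide, at the front of the drip plate, 107 mm from the column's axis.
- wheel (a joint): Angle of the carousel's wheel in rad, positive counter-clockwise from above, turning without limit. 0 (or 2 pi): the empty hook is exactly over the spout. Starts between 0.8 and 5.48. Steady friction of about 0.12 N m; it stays where it is left.
- pin_top (a point): Top of the turning pin: an upright steel pin, 10 mm in diameter, on the wheel, 42 mm from the column's axis, 135 degrees clockwise (seen from above) from the empty hook. Its top is 290 mm above the worktop and its upper 50 mm stand clear above all else on the wheel. It can be pinched from above and led round the axis; it turns between the fingers.
- hook_seat (a point): Where the middle of the bail bar's centre line lies when fully home in the empty hook: 105 mm from the column's axis, 165 mm high. True in x and y, but the real hook is clamped at an unmeasured height, up to 14 mm above or below this point. x axis: inward to the column; y: along the bar's channel. The hook (see roller_axis) is grey plastic, 16 mm wide, shaped like a J.
- roller_axis (a point): Nominal axis of the hook's spring roller (8 mm thick). Measured from the real seat: hook bottom 15 mm below, lip top 13 mm above, roller axis 5.5 mm above. Channel 10 mm wide, seat 3.2 mm inside the lip, roller reaching to 4 mm from the lip. A bar pressed straight down meets the roller 11 mm above the seat, snaps under it at about 5 N (its weight alone does not), then lands on a rubber floor pad.
- basket: The loose basket, about 90 g. Origin: centre of its underside, z up. White open tray 44 x 44 x 30 mm; over it a wire bail: uprights 41 mm apart along the basket's y, joined by the bar (6 mm thick, along y, at 100 mm height) and 27 mm above it by a top wire that carries a grip block. Free under the bar: 30 to 97 mm height, 36 mm wide; above it: 103 to 124 mm. Same from x and -x.
- bar (a point): Middle of the basket's bail bar (the lower of the bail's two cross pieces, the one to hang by), on its centre line, 100 mm above the basket's underside. When the bar presses on the hook's floor pad, the pad gives 2 mm by about 7 N and is then hard.
- grip (a point): Where to hold the basket: a white ribbed block 14 mm (basket's x) by 20 mm (its y), from 127 to 169 mm above the basket's underside; this point, on its axis, is at 152 mm. Fingertips below 131 mm would meet the bail's top wire.
- small_beaker: Bystander: small glass beaker 56 x 60 x 63 mm, to be left alone. Origin at the centre of its underside.
- vial: Bystander: brown vial with white cap, 21 mm diameter, 51 mm high, standing near the basket, to be left alone. Origin at the centre of its underside.
- glass_slides: Bystander: flat slide box 56 x 81 x 28 mm, to be left alone. Origin at the centre of its underside.

How it is judged:
On the way, in this order (a step that is already met when the one before it is completed fails the run):
1. The empty hook has been brought over the spout at the front (within about 0.2 rad) (x of hook_seat in the frame of stand below -0.09 m and y of hook_seat in the frame of stand between -0.021 and 0.021 m), for 0.2 s.
2. The basket's bail bar is fully home in the empty hook, below the roller (horizontal distance between bar and hook_seat below 0.006 m and z of bar in the frame of hook_seat between -0.0175 and 0.0165 m and contact force between basket and hook_floor above 0.25 N and angle between basket's own z axis and vertical below 0.15 rad), for 0.1 s.
At the end, for the whole second after the job is handed in: The empty hook is over the spout (within 0.2 rad) and the basket hangs on it at rest, tilt below 0.15 rad, bar within 6 mm of the seat in plan, about 17 mm in height (the hook's height is not measured), and resting on the hook's floor pad (over 0.25 N), so below the roller (all of step 1 and all of step 2 and linear speed of basket below 0.03 m/s and velocity of joint wheel between -0.05 and 0.05 rad/s); the robot touches nothing.
It fails at once if The basket is pressed or knocked against the carousel with more than 20 N (contact force between basket and stand above 20 N).
It fails at once if The basket is tipped by more than 0.7 rad (angle between basket's own z axis and vertical above 0.7 rad).
It fails at once if The small beaker is moved by more than 20 mm (distance of small_beaker from where it was at the start of the episode above 0.02 m).
It fails at once if The vial is moved by more than 20 mm (distance of vial from where it was at the start of the episode above 0.02 m).
It fails at once if The slide box is moved by more than 20 mm (distance of glass_slides from where it was at the start of the episode above 0.02 m).
It also fails if it takes over 59 s, if anything falls off the work surface, if the arm or the gripper's body presses on something with over 40 N, if the wrist force passes 120 N, or if a joint passes its speed limit or range.

## Working session

There is one attempt and no reset: what is moved stays moved. The work goes in short steps, Python scripts to look and compute and a tool call to move; the robot and the scene stay as the last step left them, time stands still between calls to the robot, and variables do not carry over. Pictures are saved under pics/ and viewed, and the job is handed in when it is done.

Besides the shell and the picture viewer there is one more tool, called in YAML: its name, and indented under it one key for each argument. servo_tool: Moves the arm, as the interface text tells. Its arguments: {"type":"object","properties":{"rows":{"type":"array"},"grip":{"type":"number"}},"required":["rows"]}

```bash
mkdir -p pics
cat > h.py <<'E'
import numpy as np, cv2
from bench import robot
def snap(n,f):
    s=robot.snapshot(n); cv2.imwrite('pics/'+f+'.png',s['pixels'][:,:,::-1]); 
    np.savez('pics/'+f+'.npz',p=s['pixels'],K=s['camera_matrix'],T=s['world_from_camera']); return s
def load(f):
    d=np.load('pics/'+f+'.npz'); return d['p'],d['K'],d['T']
def ray(K,T,u,v,fish=False):
    x=(u-K[0,2])/K[0,0]; y=(v-K[1,2])/K[1,1]
    if fish:
        r=np.hypot(x,y); d=np.array([x/r*np.sin(r),y/r*np.sin(r),np.cos(r)]) if r>0 else np.array([0,0,1.])
    else: d=np.array([x,y,1.])
    d=T[:3,:3]@d; return T[:3,3],d/np.linalg.norm(d)
def onz(K,T,u,v,z,fish=False):
    o,d=ray(K,T,u,v,fish); return o+d*(z-o[2])/d[2]
def tri(rs):
    A=0;b=0
    for o,d in rs:
        P=np.eye(3)-np.outer(d,d); A=A+P; b=b+P@o
    p=np.linalg.solve(A,b); return p,[np.linalg.norm((np.eye(3)-np.outer(d,d))@(p-o)) for o,d in rs]
def proj(K,T,p):
    q=T[:3,:3].T@(np.asarray(p)-T[:3,3]); return K[0,0]*q[0]/q[2]+K[0,2],K[1,1]*q[1]/q[2]+K[1,2]
E
python3 - <<'E'
from h import *
for n in ['side','top','wrist']:
    s=snap(n,n+'0'); print(n,s['camera_matrix'].round(1).tolist(),s['world_from_camera'].round(3).tolist())
print(robot.get_obs())
E
```

```text
side [[477.0, 0.0, 328.0], [0.0, 477.0, 235.6], [0.0, 0.0, 1.0]] [[0.982, -0.049, 0.183, 0.248], [-0.189, -0.337, 0.922, -1.114], [0.016, -0.94, -0.34, 0.61], [0.0, 0.0, 0.0, 1.0]]
top [[552.5, 0.0, 322.8], [0.0, 552.5, 241.4], [0.0, 0.0, 1.0]] [[-0.029, -0.998, 0.064, 0.373], [-1.0, 0.03, 0.005, 0.001], [-0.007, -0.064, -0.998, 1.815], [0.0, 0.0, 0.0, 1.0]]
wrist [[371.6, 0.0, 319.2], [0.0, 371.6, 242.7], [0.0, 0.0, 1.0]] [[0.227, -0.946, -0.231, 0.19], [-0.974, -0.221, -0.05, -0.52], [-0.004, 0.237, -0.972, 0.384], [0.0, 0.0, 0.0, 1.0]]
{'time': 0.15, 'joint_positions': array([-1.44412332e+00,  8.78092600e-02,  1.37187803e+00,  3.96005082e-06,
        1.68362695e+00, -1.03104540e-01]), 'qvel': array([-0.00232539, -0.0022633 , -0.0033198 ,  0.0008151 ,  0.00367013,
        0.00041237]), 'joint_torque': array([ 5.00701062e-04, -3.40642011e+01, -3.02793574e+01,  7.18267425e-02,
        3.05135467e-02, -1.20253312e-04]), 'tool_pos': array([ 0.12520937, -0.53512516,  0.20457468]), 'ee_rot': array([-3.13988062e+00, -1.81103248e-04,  2.29777835e-01]), 'wrist_force': array([-0.06617874, -0.25003188, -0.30889923]), 'wrist_torque': array([-0.02316177, -0.02597404,  0.01166456]), 'width': 0.09425320538851542}
```

View pics/side0.png

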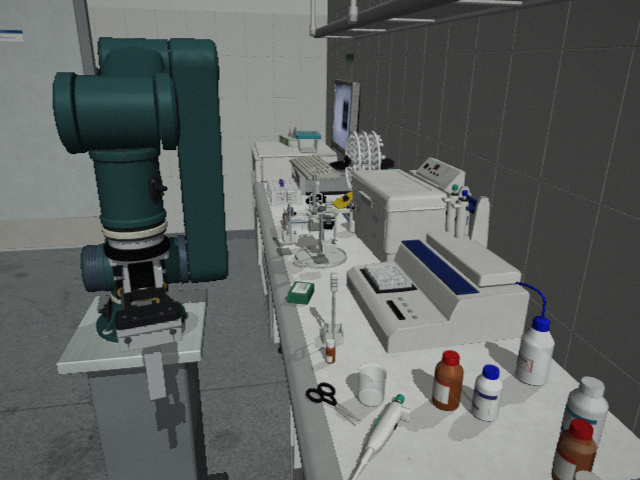

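View pics/top0.png

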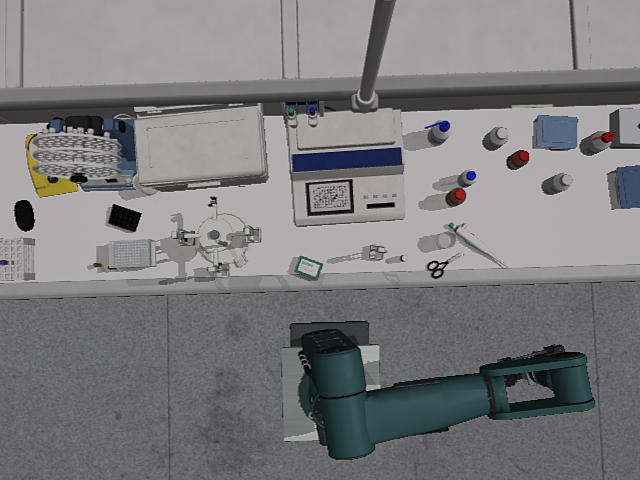

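View pics/wrist0.png

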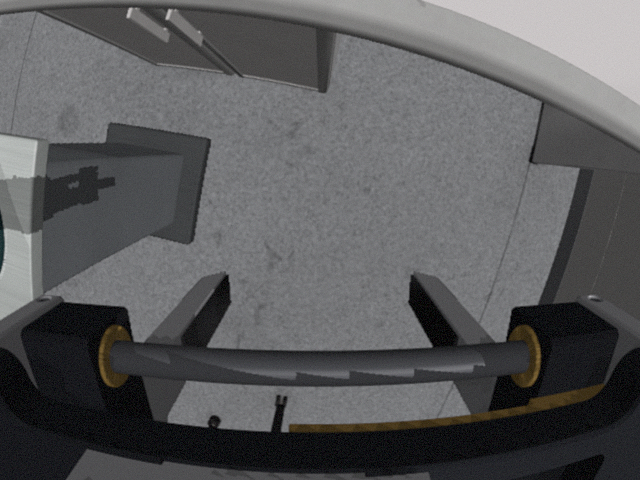

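The overview shows the carousel at top (222,238) and side (320,230). The basket is at top (375,252) and side (332,310), the vial at top (403,258), the slide box at (308,267) and the beaker at (437,240). I'll zoom in.

Run:
```python
from h import *
p,K,T=load('top0')
cv2.imwrite('pics/top0z.png',cv2.resize(p[190:290,160:290,::-1],None,fx=6,fy=6,interpolation=cv2.INTER_CUBIC))
cv2.imwrite('pics/top0b.png',cv2.resize(p[220:280,290:460,::-1],None,fx=4.7,fy=4.7,interpolation=cv2.INTER_CUBIC))
p,K,T=load('side0')
cv2.imwrite('pics/side0z.png',cv2.resize(p[165:280,260:380,::-1],None,fx=5,fy=5,interpolation=cv2.INTER_CUBIC))
cv2.imwrite('pics/side0b.png',cv2.resize(p[260:420,270:420,::-1],None,fx=3.7,fy=3.7,interpolation=cv2.INTER_CUBIC))
```

```text
(no output)
```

View pics/top0z.png

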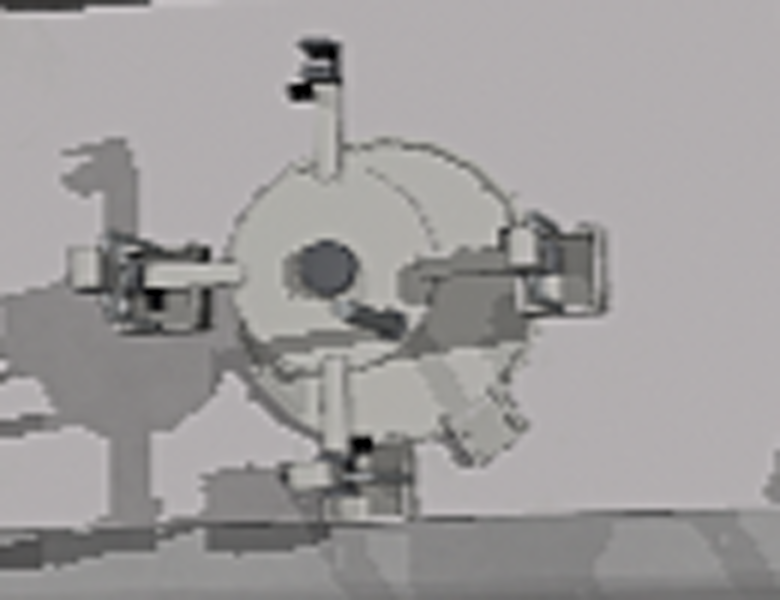

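View pics/side0z.png

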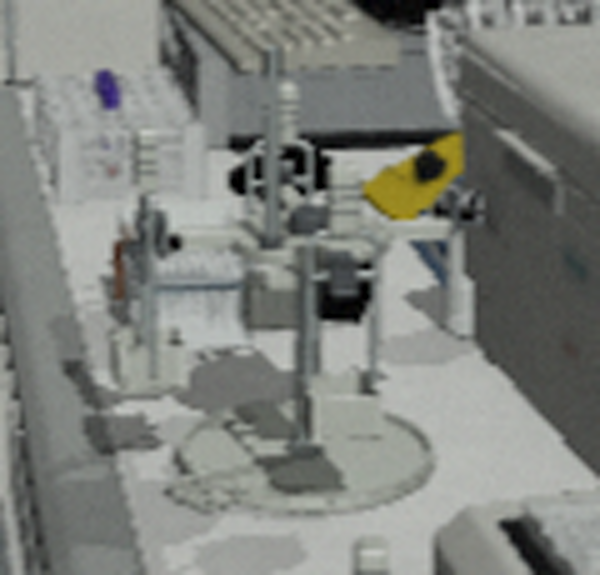

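View pics/top0b.png

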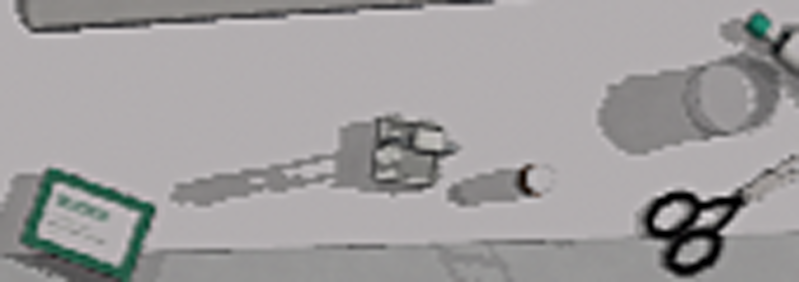

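View pics/side0b.png

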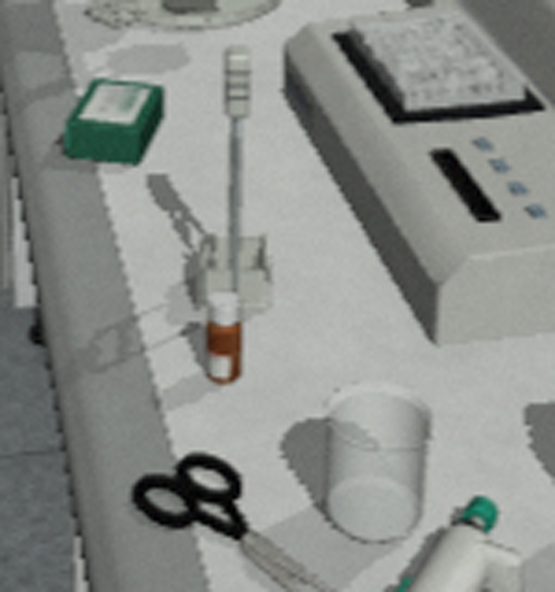

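```bash
cat >> h.py <<'E'
def R(f,U,V,s=1,ox=0,oy=0,fish=False):
    p,K,T=load(f); return ray(K,T,(U+.5)/s-.5+ox,(V+.5)/s-.5+oy,fish)
def Z(r,z): o,d=r; return o+d*(z-o[2])/d[2]
E
python3 - <<'E'
from h import *
t=lambda U,V:R('top0',U,V,6,160,190); s=lambda U,V:R('side0',U,V,5,260,165)
tb=lambda U,V:R('top0',U,V,4.7,290,220); sb=lambda U,V:R('side0',U,V,3.7,270,260)
np.set_printoptions(precision=4,suppress=True)
print('pin',tri([t(398,324),s(270,52)]), Z(t(398,324),.29))
print('hook',Z(t(322,60),.175))
print('column top-ish',Z(t(328,268),.16),Z(t(328,268),.2),tri([t(328,268),s(308,215)]))
print('plate edges', [Z(s(u,v),.013) for u,v in [(175,460),(435,460),(305,405),(305,512)]])
print('spout', Z(t(485,440),.005), Z(s(185,497),.01))
print('grip',tri([tb(432,137),sb(237,52)]),Z(tb(432,137),.169))
print('tray', [Z(sb(u,v),.03) for u,v in [(190,290),(262,312),(270,262),(205,235)]])
print('vial',Z(tb(540,180),.051),'beaker',Z(tb(722,98),.06),'box',Z(tb(88,225),.028))
E
```

```text
pin (array([0.4751, 0.2769, 0.2933]), [np.float64(0.0017734194545893484), np.float64(0.0017734194545893154)]) [0.4736 0.2778 0.29  ]
hook [0.6142 0.3342 0.175 ]
column top-ish [0.5113 0.336  0.16  ] [0.508  0.3279 0.2   ] (array([0.5109, 0.3331, 0.1734]), [np.float64(0.0006750010867790617), np.float64(0.0006750010867793526)])
plate edges [array([0.4232, 0.323 , 0.013 ]), array([0.5918, 0.2974, 0.013 ]), array([0.5248, 0.4089, 0.013 ]), array([0.4925, 0.2267, 0.013 ])]
spout [0.4274 0.283  0.005 ] [0.4227 0.2683 0.01  ]
grip (array([ 0.4517, -0.1643,  0.1689]), [np.float64(0.0005939899622477428), np.float64(0.0005939899622477209)]) [ 0.4523 -0.1644  0.169 ]
tray [array([ 0.4173, -0.2014,  0.03  ]), array([ 0.4553, -0.2322,  0.03  ]), array([ 0.4722, -0.1779,  0.03  ]), array([ 0.4382, -0.139 ,  0.03  ])]
vial [ 0.4265 -0.2484  0.051 ] beaker [ 0.4781 -0.3722  0.06  ] box [0.4055 0.06   0.028 ]
```

servo_tool:
  rows:
    - [[0.4, -0.3, -0.5], 0]
    - [[0.8, -0.6, -0.9], 0]
    - [[0.9, -0.8, -1.0], 0]

```text
time: 0.4
tool_pos: [0.181, -0.4572, 0.285]
ee_rot: [-3.14, -0.0, 0.229]
wrist_force: [1.4, -0.6, 0.3]
width: 0.0938
```

servo_tool:
  rows:
    - [[0.4, -0.4, -0.3], 0]
    - [[0.8, -0.8, -0.6], 0]
    - [[0.9, -0.9, -0.7], 0]

```text
time: 0.65
tool_pos: [0.235, -0.3689, 0.3425]
ee_rot: [3.14, -0.001, 0.231]
wrist_force: [-0.1, 0.1, -0.2]
width: 0.0945
```

servo_tool:
  rows:
    - [[0.4, -0.4, -0.3], 0]
    - [[0.8, -0.8, -0.6], 0]
    - [[0.9, -0.9, -0.7], 0]

```text
time: 0.9
tool_pos: [0.2885, -0.2823, 0.3983]
ee_rot: [3.141, -0.001, 0.231]
wrist_force: [-0.3, -0.1, 0.2]
width: 0.0937
```

servo_tool:
  rows:
    - [[0.4, -0.4, 0], 0]
    - [[0.8, -0.8, 0], 0]
    - [[0.9, -0.9, 0], 0]
    - [[0.9, -0.9, 0], 0]

```text
time: 1.23
tool_pos: [0.3428, -0.1952, 0.3972]
ee_rot: [-3.142, -0.001, 0.236]
wrist_force: [0.5, -0.4, 0.0]
width: 0.0941
```

Run:
```python
from h import *
snap('wrist','w1'); o=robot.get_obs(); print(o['time'],o['tool_pos'],o['ee_rot'],o['joint_positions'])
```

```text
1.2833 [ 0.3420239  -0.1968492   0.39690717] [3.14115696e+00 3.95144853e-05 2.33917518e-01] [-6.65893882e-01 -2.12992427e-01  1.27382442e+00 -3.45786209e-04
  2.08044396e+00  6.70816171e-01]
```

View pics/w1.png

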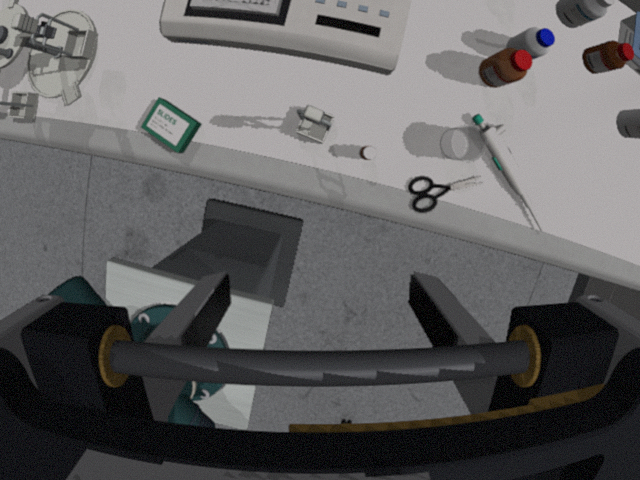

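servo_tool:
  rows:
    - [[0.3, -0.4, 0], -0.06]
    - [[0.6, -0.8, -0.1], -0.13]
    - [[0.7, -1, -0.1], -0.19]
    - [[0.7, -1, -0.1], -0.22]

```text
time: 1.62
tool_pos: [0.3782, -0.1062, 0.4051]
ee_rot: [-3.142, -0.001, 0.582]
wrist_force: [0.0, -0.9, -0.1]
width: 0.0938
```

servo_tool:
  rows:
    - [[0.4, -0.4, 0], -0.06]
    - [[0.8, -0.8, -0.1], -0.1]
    - [[0.96, -1, -0.1], -0.1]

```text
time: 1.87
tool_pos: [0.3991, 0.0017, 0.4128]
ee_rot: [-3.141, 0.0, 0.732]
wrist_force: [0.7, -0.4, 0.7]
width: 0.0942
```

servo_tool:
  rows:
    - [[0.4, -0.4, 0], 0]
    - [[0.8, -0.6, 0], 0]
    - [[1, -0.8, 0], 0]
    - [[1, -0.8, 0], 0]
    - [[1, -0.8, 0], 0]

```text
time: 2.28
tool_pos: [0.4157, 0.1019, 0.4122]
ee_rot: [-3.141, 0.002, 0.733]
wrist_force: [-0.1, -0.1, -0.8]
width: 0.094
```

Run:
```python
from h import *
snap('wrist','w2'); o=robot.get_obs(); print(o['time'],o['tool_pos'],o['ee_rot'],o['joint_positions'])
```

```text
2.3333 [0.4156739  0.10127605 0.41248233] [3.14129590e+00 1.42513740e-03 7.31085829e-01] [ 1.07190833e-01 -1.29199277e-01  1.17107742e+00 -1.24402272e-03
  2.10069746e+00  9.46272857e-01]
```

View pics/w2.png

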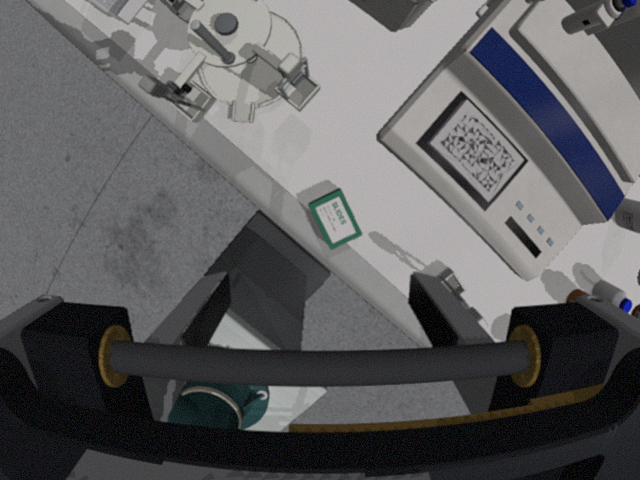

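servo_tool:
  rows:
    - [[0.4, -0.4, 0], 0]
    - [[0.7, -0.8, 0], 0]
    - [[0.85, -0.95, 0], 0]
    - [[0.85, -0.95, 0], 0]
    - [[0.85, -0.95, 0], 0]

```text
time: 2.75
tool_pos: [0.4156, 0.2032, 0.4126]
ee_rot: [3.141, 0.001, 0.731]
wrist_force: [-1.0, -0.5, 0.7]
width: 0.0938
```

Run:
```python
from h import *
snap('wrist','w3'); o=robot.get_obs(); print(o['time'],o['tool_pos'],o['ee_rot'],o['joint_positions'])
p,K,T=load('w3'); cv2.imwrite('pics/w3z.png',cv2.resize(p[0:260,120:440,::-1],None,fx=2.4,fy=2.3,interpolation=cv2.INTER_CUBIC))
p,K,T=load('w2'); cv2.imwrite('pics/w2z.png',cv2.resize(p[0:200,120:360,::-1],None,fx=3,fy=3,interpolation=cv2.INTER_CUBIC))
```

```text
2.8 [0.41559246 0.20273677 0.41291519] [3.14069447e+00 6.02906571e-04 7.29945589e-01] [ 3.31961096e-01 -5.38620187e-02  1.10124607e+00 -1.22590171e-03
  2.09441596e+00  1.17219870e+00]
```

View pics/w3.png

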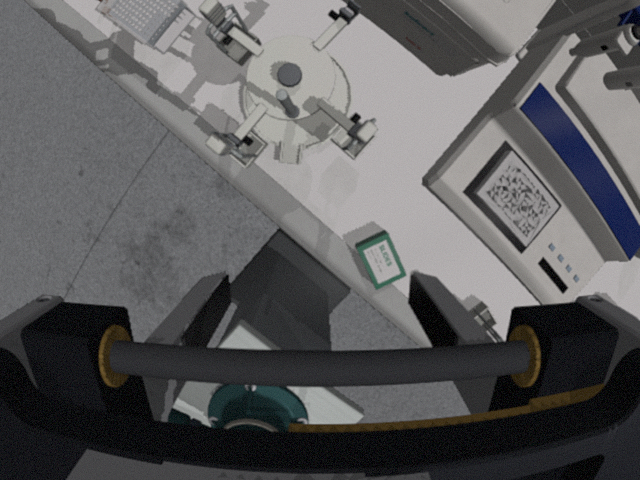

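View pics/w2z.png

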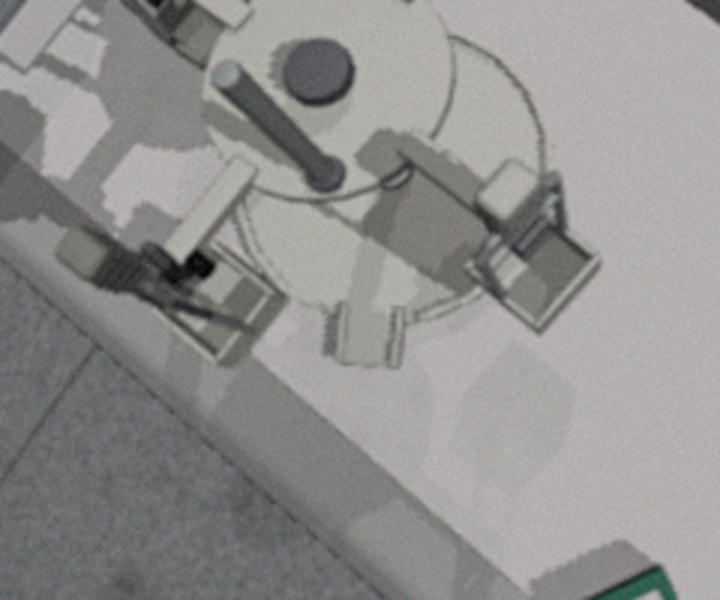

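View w3z.

View pics/w3z.png

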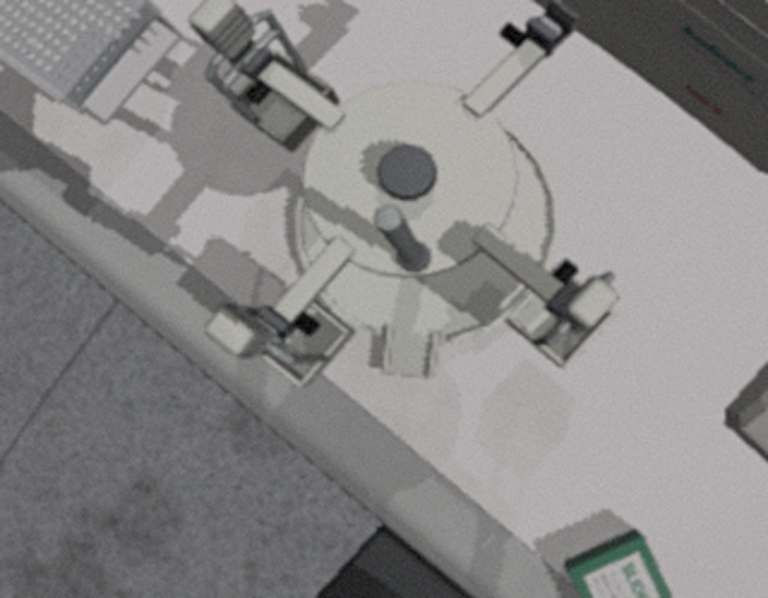

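```bash
cat >> h.py <<'E'
def R2(f,U,V,sx,sy,ox,oy,fish=True):
    p,K,T=load(f); return ray(K,T,(U+.5)/sx-.5+ox,(V+.5)/sy-.5+oy,fish)
E
python3 - <<'E'
from h import *
np.set_printoptions(precision=4,suppress=True)
a=lambda U,V:R2('w3',U,V,2.4,2.3,120,0); b=lambda U,V:R2('w2',U,V,3,3,120,0)
t=lambda U,V:R('top0',U,V,6,160,190); s=lambda U,V:R('side0',U,V,5,260,165)
pin=tri([a(388,217),b(228,75)]);print('pin',pin,tri([a(388,217),b(228,75),t(398,324),s(270,52)]))
c=tri([a(407,171),b(318,72)]);print('cap',c,tri([a(407,171),b(318,72),t(328,268)]))
print('spout',tri([a(407,375),b(368,365)]), Z(a(407,375),.01),Z(b(368,365),.01))
print('hook',Z(a(545,30),.178), Z(t(322,60),.178))
# plate edge points for circle
E
```

```text
pin (array([0.4817, 0.3057, 0.2861]), [np.float64(4.261920619959879e-05), np.float64(4.26192061995837e-05)]) (array([0.479 , 0.2942, 0.2918]), [np.float64(0.010548626235195877), np.float64(0.007966741559798636), np.float64(0.01734761847806379), np.float64(0.0024858762266918256)])
cap (array([0.511 , 0.3363, 0.1691]), [np.float64(0.0003377891233806429), np.float64(0.0003377891233805715)]) (array([0.5104, 0.3342, 0.1738]), [np.float64(0.0011652795322094648), np.float64(0.00022094348805642492), np.float64(0.0010599393959110782)])
spout (array([0.4231, 0.2754, 0.002 ]), [np.float64(0.00019352794242560433), np.float64(0.00019352794242570104)]) [0.4235 0.275  0.01  ] [0.4239 0.2737 0.01  ]
hook [0.6089 0.3368 0.178 ] [0.6138 0.3336 0.178 ]
```

servo_tool:
  rows:
    - [[0.4, -0.2, 0.3], 0]
    - [[0.8, -0.41, 0.7], 0]
    - [[1, -0.41, 0.9], 0]
    - [[1, -0.41, 0.9], 0]

```text
time: 3.13
tool_pos: [0.4534, 0.2817, 0.3339]
ee_rot: [-3.139, 0.01, 0.731]
wrist_force: [-0.2, -1.5, -1.7]
width: 0.094
```

servo_tool:
  rows:
    - [[0.3, 0, 0], 0]
    - [[0.475, 0, 0], 0]
    - [[0.475, 0, 0], 0]
    - [[0.475, 0, 0], 0]
    - [[0.475, 0, 0], 0]

```text
time: 3.55
tool_pos: [0.4811, 0.3061, 0.3422]
ee_rot: [3.141, -0.001, 0.73]
wrist_force: [-0.6, -0.3, -0.2]
width: 0.094
```

Run:
```python
from h import *
snap('wrist','w4'); o=robot.get_obs(); print(o['time'],o['tool_pos'],o['ee_rot'],o['joint_positions'])
```

```text
3.6 [0.48089129 0.30632427 0.34230446] [ 3.14074589e+00 -1.51309180e-03  7.30710090e-01] [ 4.68006551e-01  1.47746066e-01  1.03434708e+00 -4.58702571e-04
  1.95781839e+00  1.30791994e+00]
```

View pics/w4.png

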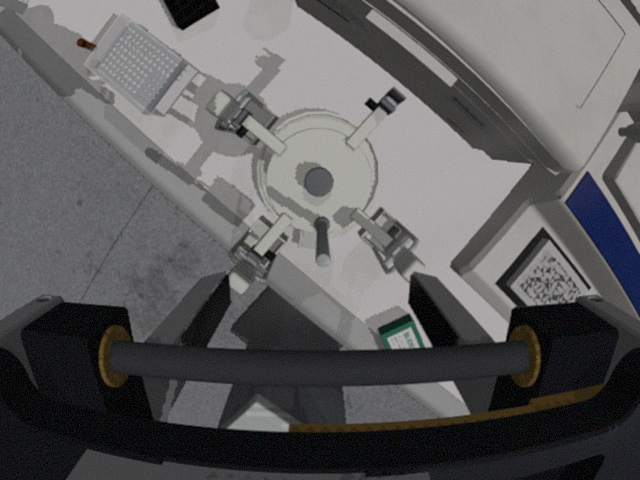

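Run:
```python
from h import *
np.set_printoptions(precision=4,suppress=True)
r=R('w4',323,261,fish=True)
print(Z(r,.29),tri([r,R2('w3',388,217,2.4,2.3,120,0),R2('w2',228,75,3,3,120,0)]))
print('cap',tri([R('w4',319,181,fish=True),R2('w3',407,171,2.4,2.3,120,0),R2('w2',318,72,3,3,120,0)]))
```

```text
[0.4811 0.3048 0.29  ] (array([0.4813, 0.3047, 0.2891]), [np.float64(0.00044300158648969844), np.float64(0.0005055631486714957), np.float64(0.0005275196710878555)])
cap (array([0.5111, 0.3358, 0.1703]), [np.float64(0.0004380129728229111), np.float64(0.00030642407986679495), np.float64(0.0005170776492381026)])
```

servo_tool:
  rows:
    - [[0, 0, 0.4], 0]
    - [[0, 0, 0.8], 0]
    - [[0, 0, 1], 0]
    - [[0, 0, 1], 0]
    - [[0, 0, 1], 0]

```text
time: 4.02
tool_pos: [0.4804, 0.307, 0.261]
ee_rot: [-3.142, 0.001, 0.732]
wrist_force: [1.3, 0.1, 1.1]
width: 0.0942
```

servo_tool:
  rows:
    - [[0, 0.03, 0.08], 0]
    - [[0, 0.03, 0.08], 0]
    - [[0, 0.03, 0.08], 0]
    - [[0, 0.03, 0.08], 0]
    - [[0, 0.03, 0.08], 0]
    - [[0, 0.03, 0.08], 0]
    - [[0, 0.03, 0.08], 0]
    - [[0, 0.03, 0.08], 0]
  grip: 1

```text
time: 4.68
tool_pos: [0.4826, 0.3061, 0.2545]
ee_rot: [3.141, -0.0, 0.733]
wrist_force: [-0.6, 0.2, 0.2]
width: 0.0443
```

Run:
```python
from h import *
o=robot.get_obs(); print(o['time'],o['tool_pos'],o['ee_rot'],o['width'],o['wrist_force'])
a=np.array([.511,.3357]); 
p=o['tool_pos'][:2]; yaw=o['ee_rot'][2]
print(p-a,np.hypot(*(p-a)),np.degrees(np.arctan2(*(p-a)[::-1])))
cy,sy=np.cos(yaw),np.sin(yaw); X=np.array([cy,sy]);Y=np.array([sy,-cy])
th0=np.arctan2(*(p-a)[::-1]); r=.042
start=p
off=p
for k in range(1,31):
    th=th0-np.radians(145.2)*k/30
    q=a+r*np.array([np.cos(th),np.sin(th)])
    print(k,q.round(4),(np.array([X@(q-p),Y@(q-p)])/.08).round(2))
```

```text
4.6833 [0.48260406 0.30607947 0.25451554] [ 3.14149616e+00 -5.82703394e-05  7.32532651e-01] 0.044324990658179554 [-0.6149303   0.1738187   0.20198637]
[-0.02839594 -0.02962053] 0.041032975167326555 -133.79079515430467
1 [0.4795 0.3079] [-0.01 -0.04]
2 [0.4773 0.3107] [-0.01 -0.09]
3 [0.4753 0.3136] [-0.01 -0.13]
4 [0.4735 0.3167] [ 0.   -0.17]
5 [0.4721 0.32  ] [ 0.02 -0.22]
6 [0.4709 0.3233] [ 0.03 -0.26]
7 [0.47   0.3267] [ 0.06 -0.3 ]
8 [0.4694 0.3302] [ 0.08 -0.34]
9 [0.469  0.3338] [ 0.11 -0.37]
10 [0.469  0.3373] [ 0.13 -0.4 ]
11 [0.4693 0.3408] [ 0.17 -0.43]
12 [0.4699 0.3443] [ 0.2  -0.46]
13 [0.4708 0.3478] [ 0.24 -0.49]
14 [0.4719 0.3511] [ 0.28 -0.51]
15 [0.4734 0.3544] [ 0.32 -0.53]
16 [0.4751 0.3575] [ 0.36 -0.54]
17 [0.4771 0.3604] [ 0.4  -0.55]
18 [0.4793 0.3632] [ 0.45 -0.56]
19 [0.4817 0.3658] [ 0.49 -0.56]
20 [0.4843 0.3682] [ 0.53 -0.56]
21 [0.4872 0.3703] [ 0.58 -0.56]
22 [0.4902 0.3722] [ 0.62 -0.55]
23 [0.4933 0.3738] [ 0.67 -0.54]
24 [0.4966 0.3752] [ 0.71 -0.52]
25 [0.5    0.3762] [ 0.75 -0.51]
26 [0.5034 0.377 ] [ 0.79 -0.49]
27 [0.507  0.3775] [ 0.82 -0.46]
28 [0.5105 0.3777] [ 0.86 -0.43]
29 [0.514  0.3776] [ 0.89 -0.4 ]
30 [0.5176 0.3772] [ 0.92 -0.37]
```

servo_tool:
  rows:
    - [[0, 0, 0], 0]
    - [[0, 0, 0], 0]
    - [[0, 0, 0], 0]
    - [[0, 0, 0], 0]
    - [[0, 0, 0], 0]
    - [[0, 0, 0], 0]
    - [[0, 0, 0], 0]
    - [[0, 0, 0], 0]
    - [[0, 0, 0], 0]
  grip: 1

```text
time: 5.43
tool_pos: [0.4829, 0.3055, 0.2544]
ee_rot: [3.141, 0.0, 0.732]
wrist_force: [1.4, -2.9, -0.7]
width: 0.009
```

servo_tool:
  rows:
    - [[-0.01, -0.04, 0], 0]
    - [[-0.01, -0.09, 0], 0]
    - [[-0.01, -0.13, 0], 0]
    - [[0, -0.17, 0], 0]
    - [[0.02, -0.22, 0], 0]
    - [[0.03, -0.26, 0], 0]
    - [[0.06, -0.3, 0], 0]
    - [[0.08, -0.34, 0], 0]
    - [[0.11, -0.37, 0], 0]
    - [[0.13, -0.4, 0], 0]
    - [[0.13, -0.4, 0], 0]

```text
time: 6.35
tool_pos: [0.4675, 0.3356, 0.2544]
ee_rot: [3.141, 0.005, 0.732]
wrist_force: [-2.5, -4.8, 0.9]
width: 0.0094
```

Run:
```python
from h import *
s=snap('wrist','w5'); o=robot.get_obs(); print(o['time'],o['tool_pos'],o['ee_rot'],o['width'],o['wrist_force'],o['joint_positions'])
```

```text
6.4 [0.46752298 0.33557822 0.25436339] [3.141438   0.00457241 0.73183356] 0.009042936805580448 [-2.10416935 -4.39690974  0.5325035 ] [ 5.24717207e-01  1.44189376e-01  1.21199026e+00 -1.11833915e-03
  1.78985577e+00  1.36343901e+00]
```

View pics/w5.png

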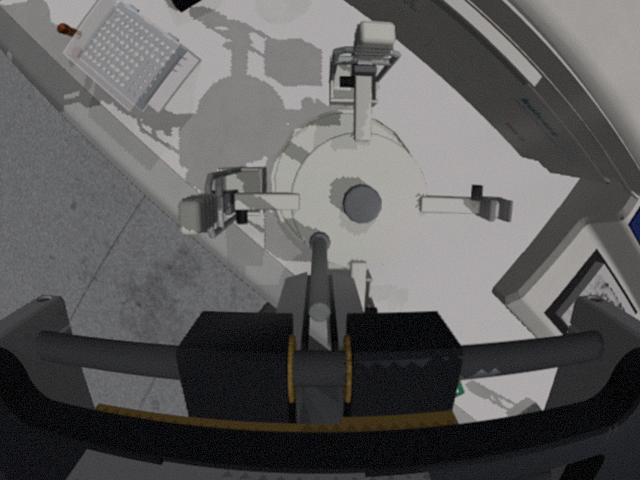

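The pin at (318,240–310) is between the fingers and the wheel is turning clockwise, with the empty hook now at (490,205). I'll carry on.

servo_tool:
  rows:
    - [[0.04, -0.03, 0], 0]
    - [[0.07, -0.06, 0], 0]
    - [[0.11, -0.09, 0], 0]
    - [[0.15, -0.11, 0], 0]
    - [[0.19, -0.13, 0], 0]
    - [[0.23, -0.14, 0], 0]
    - [[0.27, -0.15, 0], 0]
    - [[0.32, -0.16, 0], 0]
    - [[0.36, -0.16, 0], 0]
    - [[0.4, -0.16, 0], 0]
    - [[0.4, -0.16, 0], 0]

```text
time: 7.32
tool_pos: [0.4838, 0.3664, 0.2543]
ee_rot: [3.141, 0.003, 0.731]
wrist_force: [-0.5, -4.7, 1.2]
width: 0.0094
```

servo_tool:
  rows:
    - [[0.05, 0, 0], 0]
    - [[0.09, 0.01, 0], 0]
    - [[0.14, 0.02, 0], 0]
    - [[0.18, 0.04, 0], 0]
    - [[0.22, 0.05, 0], 0]
    - [[0.26, 0.07, 0], 0]
    - [[0.29, 0.1, 0], 0]
    - [[0.33, 0.13, 0], 0]
    - [[0.36, 0.16, 0], 0]
    - [[0.39, 0.19, 0], 0]
    - [[0.39, 0.19, 0], 0]

```text
time: 8.23
tool_pos: [0.5155, 0.3797, 0.2542]
ee_rot: [-3.136, 0.0, 0.735]
wrist_force: [-3.1, 4.3, -0.2]
width: 0.0092
```

Run:
```python
from h import *
s=snap('wrist','w6'); o=robot.get_obs(); print(o['time'],o['tool_pos'],o['ee_rot'],o['width'],o['wrist_force'],o['joint_positions'])
s=snap('top','top1')
cv2.imwrite('pics/top1z.png',cv2.resize(s['pixels'][190:290,160:290,::-1],None,fx=6,fy=6,interpolation=cv2.INTER_CUBIC))
```

```text
8.2833 [0.51550101 0.37972982 0.25425758] [-3.13621118e+00  2.15802329e-04  7.35479357e-01] 0.009350285900325403 [-2.82423791  3.92964592  0.18047933] [0.54348576 0.29062314 1.0379626  0.00540066 1.81424221 1.3801019 ]
```

View pics/w6.png

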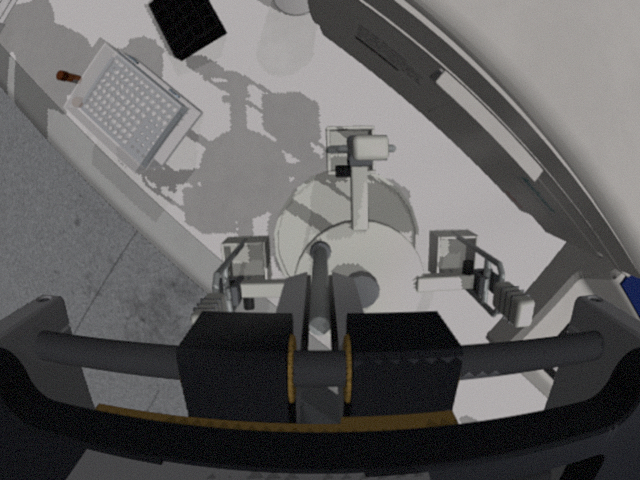

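View pics/top1z.png

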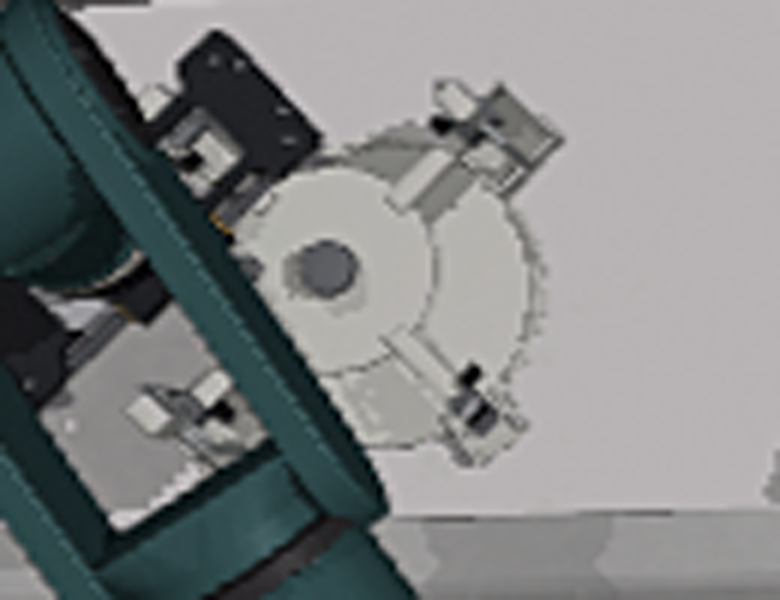

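Run:
```python
from h import *
np.set_printoptions(precision=4,suppress=True)
a=np.array([.511,.3357])
for uv in [(470,410),(478,408)]:
    for z in (.165,.178):
        h=Z(R('top1',*uv,6,160,190),z)[:2]-a; print(h,np.hypot(*h),np.degrees(np.arctan2(h[1],h[0])))
# arm strip mid line
for uv in [(399,338),(455,392)]:
    h=Z(R('top1',*uv,6,160,190),.162)[:2]-a; print('arm',h,np.degrees(np.arctan2(h[1],h[0])))
for uv in [(485,440),(483,445)]:
  h=Z(R('top0',*uv,6,160,190),.01)[:2]-a; print('spout top0',h,np.hypot(*h),np.degrees(np.arctan2(h[1],h[0])))
h=np.array([.4233,.2750])-a;print(np.hypot(*h),np.degrees(np.arctan2(h[1],h[0])))
```

```text
[-0.0732 -0.0704] 0.10159381909817523 -136.1147387524136
[-0.0737 -0.0725] 0.10340758626025945 -135.47851218345784
[-0.0723 -0.0744] 0.10379936715712779 -134.1824641220019
[-0.0729 -0.0765] 0.10563193589219635 -133.6076828772571
arm [-0.036  -0.0351] -135.75115905378902
arm [-0.0639 -0.0626] -135.57437979776662
spout top0 [-0.0838 -0.0535] 0.09939017267486706 -147.44425539262616
spout top0 [-0.0865 -0.0523] 0.10107135657393852 -148.81209445431338
0.10665730167222494 -145.31164150899903
```

servo_tool:
  rows:
    - [[0.03, 0.04, 0], 0]
    - [[0.065, 0.08, 0], 0]
    - [[0.065, 0.08, 0], 0]
    - [[0.065, 0.08, 0], 0]

```text
time: 8.67
tool_pos: [0.524, 0.3795, 0.2542]
ee_rot: [-3.136, -0.002, 0.736]
wrist_force: [-2.3, 6.4, -0.5]
width: 0.0097
```

Run:
```python
from h import *
s=snap('top','top2'); o=robot.get_obs(); print(o['time'],o['tool_pos'],o['ee_rot'],o['width'],o['wrist_force'])
cv2.imwrite('pics/top2z.png',cv2.resize(s['pixels'][225:275,215:265,::-1],None,fx=12,fy=12,interpolation=cv2.INTER_CUBIC))
```

```text
8.7167 [0.52407466 0.37951434 0.25425314] [-3.13571821e+00 -2.37465604e-03  7.36243906e-01] 0.0091990409668174 [-1.46395969  6.33961291 -0.50566948]
```

View pics/top2z.png

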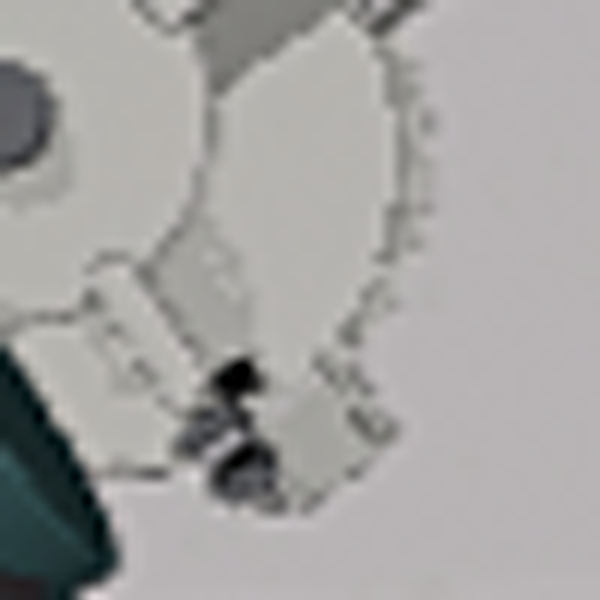

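Run:
```python
from h import *
np.set_printoptions(precision=4,suppress=True)
a=np.array([.511,.3357])
for n,uv,z in [('cap',(10,115),.17),('arm in',(115,270),.162),('arm out',(185,375),.162),('hook',(225,445),.175),('hookin',(200,425),.175),('lip',(245,470),.178),('spoutL',(390,430),.012),('spoutR',(300,505),.012)]:
    h=Z(R('top2',*uv,12,215,225),z)[:2]-a; print(n,h,np.hypot(*h),np.degrees(np.arctan2(h[1],h[0])))
```

```text
cap [-0.0003 -0.0051] 0.005141089561623407 -92.84939377803707
arm in [-0.0392 -0.0292] 0.048895180615599276 -143.38369568306788
arm out [-0.066  -0.0462] 0.08058553193232039 -145.02163050065553
hook [-0.0842 -0.0581] 0.102297117813098 -145.42115363379543
hookin [-0.0791 -0.052 ] 0.09462838839054862 -146.69965258867998
lip [-0.0906 -0.0634] 0.11061328193370955 -145.0328095590966
spoutL [-0.0762 -0.0756] 0.10733258723647537 -135.20899076706849
spoutR [-0.0958 -0.0507] 0.10843096692937622 -152.12422344646484
```

servo_tool:
  rows:
    - [[0, 0, 0], 0]
    - [[0, 0, 0], 0]
    - [[0, 0, 0], 0]
    - [[0, 0, 0], 0]
    - [[0, 0, 0], 0]
    - [[0, 0, 0], 0]
  grip: -1

```text
time: 9.22
tool_pos: [0.5258, 0.3757, 0.2545]
ee_rot: [3.141, 0.0, 0.732]
wrist_force: [0.0, 0.0, -0.0]
width: 0.0457
```

servo_tool:
  rows:
    - [[0, 0, -0.3], 0]
    - [[0, 0, -0.6], 0]
    - [[0, 0, -1], 0]
    - [[0, 0, -1], 0]

```text
time: 9.55
tool_pos: [0.5268, 0.3764, 0.3422]
ee_rot: [3.139, -0.012, 0.732]
wrist_force: [-0.9, 0.5, 2.0]
width: 0.0724
```

servo_tool:
  rows:
    - [[-0.4, 0, -0.1], 0]
    - [[-0.8, 0, -0.2], 0]
    - [[-1, 0, -0.2], 0]
    - [[-1, 0, -0.2], 0]
    - [[-1, 0, -0.2], 0]

```text
time: 9.97
tool_pos: [0.4661, 0.3223, 0.3511]
ee_rot: [3.141, -0.002, 0.732]
wrist_force: [-0.4, -0.3, 0.9]
width: 0.0939
```

Run:
```python
from h import *
s=snap('wrist','w7'); o=robot.get_obs(); print(o['time'],o['tool_pos'],o['joint_positions'])
```

```text
10.0167 [0.46645049 0.32258845 0.35013172] [5.05063980e-01 1.45307087e-01 1.02144793e+00 3.98570641e-05
 1.97443425e+00 1.34366328e+00]
```

servo_tool:
  rows:
    - [[-0.4, 0, 0], 0]
    - [[-0.8, 0, 0], 0]
    - [[-1, 0, 0], 0]
    - [[-1, 0, 0], 0]
    - [[-1, 0, 0], 0]

```text
time: 10.43
tool_pos: [0.4073, 0.2694, 0.3501]
ee_rot: [-3.142, -0.0, 0.732]
wrist_force: [-0.5, -0.2, -0.9]
width: 0.094
```

servo_tool:
  rows:
    - [[-0.4, 0.2, 0.1], 0]
    - [[-0.5, 0.6, 0.4], 0]
    - [[-0.5, 1, 0.6], 0]
    - [[-0.5, 1, 0.6], 0]
    - [[-0.5, 1, 0.6], 0]

```text
time: 10.85
tool_pos: [0.4315, 0.1823, 0.2999]
ee_rot: [-3.139, 0.004, 0.73]
wrist_force: [-0.5, -0.2, -0.4]
width: 0.0942
```

Run:
```python
from h import *
s=snap('wrist','w8'); o=robot.get_obs(); print(o['time'],o['tool_pos'],o['joint_positions'])
```

```text
10.9 [0.43130495 0.18319907 0.30131656] [ 2.80025146e-01 -9.17007945e-02  1.36104170e+00  7.74779021e-04
  1.87483870e+00  1.11939653e+00]
```

View pics/w7.png

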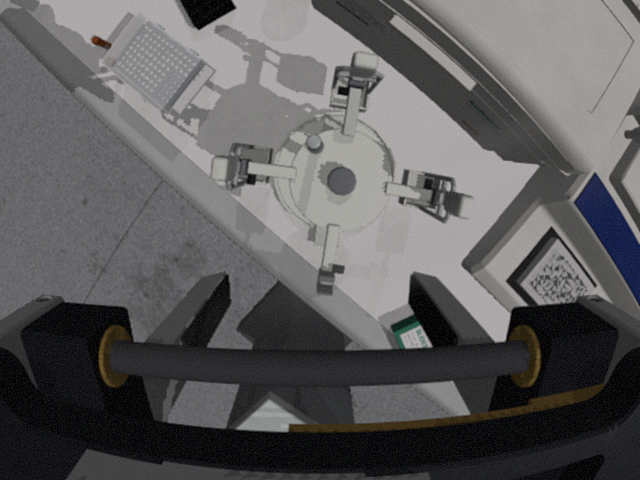

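View pics/w8.png

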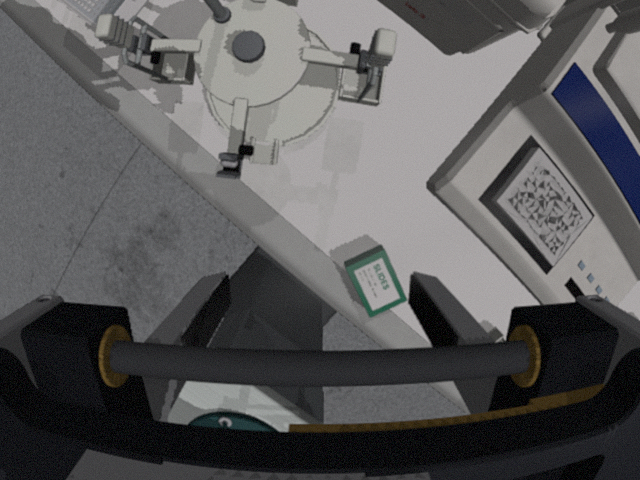

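Run:
```python
from h import *
snap('side','side1'); snap('top','top3')
p,K,T=load('w8'); A=cv2.resize(p[80:210,190:310,::-1],(480,520),interpolation=cv2.INTER_CUBIC)
p,K,T=load('w7'); B=cv2.resize(p[200:330,280:360,::-1],(320,520),interpolation=cv2.INTER_CUBIC)
cv2.imwrite('pics/w78z.png',np.hstack([A,B]))
p,K,T=load('side1'); A=cv2.resize(p[165:280,260:380,::-1],None,fx=5,fy=5,interpolation=cv2.INTER_CUBIC)
cv2.imwrite('pics/side1z.png',A)
p,K,T=load('top3'); A=cv2.resize(p[190:290,160:290,::-1],None,fx=6,fy=6,interpolation=cv2.INTER_CUBIC)
cv2.imwrite('pics/top3z.png',A)
```

```text
(no output)
```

View pics/w78z.png

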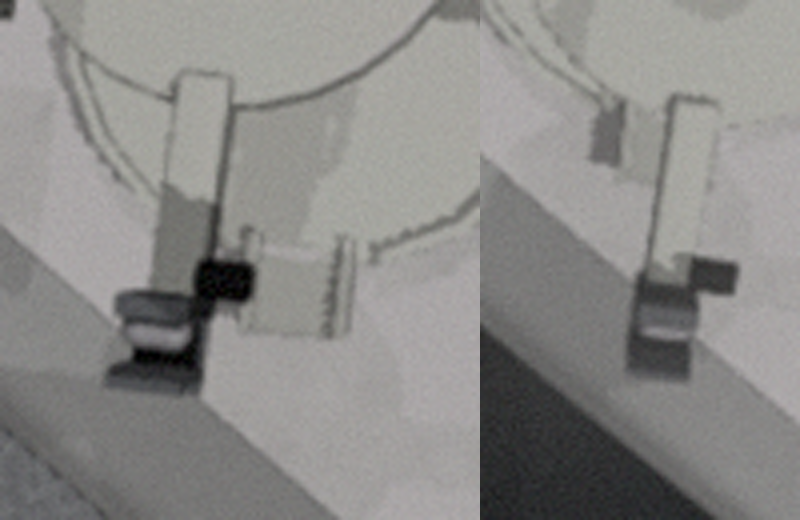

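View pics/side1z.png

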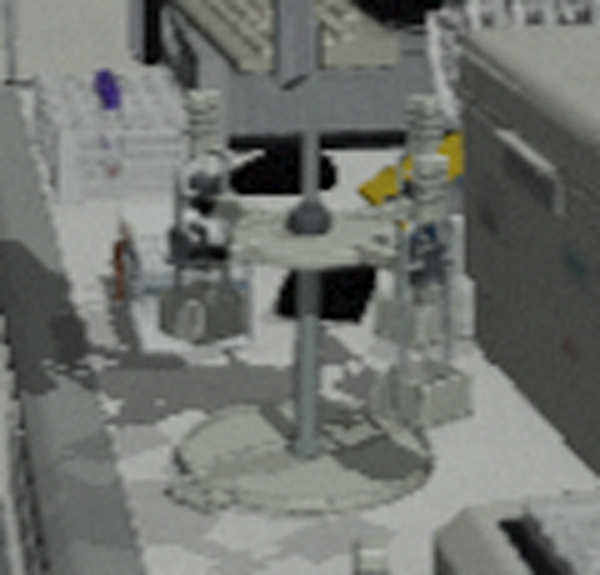

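View pics/top3z.png

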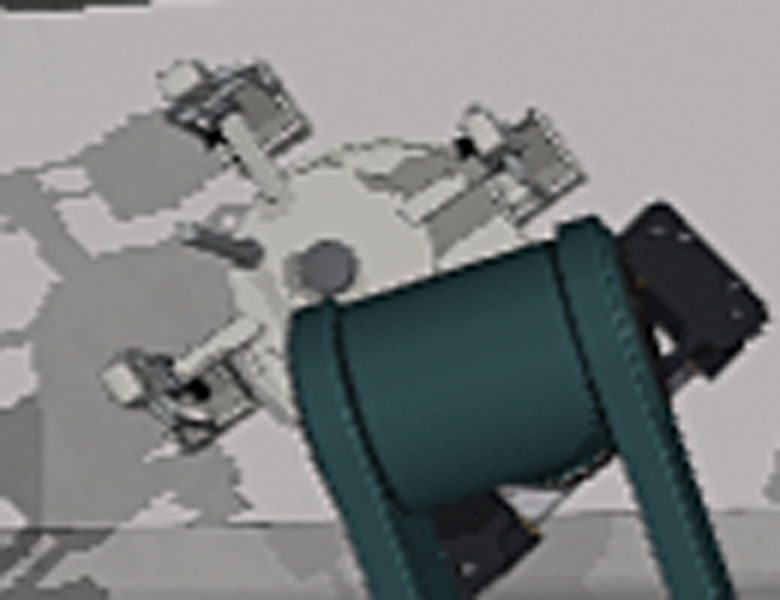

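Run:
```python
from h import *
np.set_printoptions(precision=4,suppress=True)
a8=lambda U,V:R('w8',U,V,4,190,80,True); a7=lambda U,V:R('w7',U-480,V,4,280,200,True)
ax=np.array([.511,.3357])
def go(n,x,y):
    p,e=tri([a8(*x),a7(*y)]); h=p[:2]-ax; print(n,p,np.round(e,4),'r',np.hypot(*h).round(4),np.degrees(np.arctan2(h[1],h[0])).round(1))
go('lipL',(107,385),(628,375)); go('lipR',(200,392),(692,380))
go('backL',(120,293),(637,283)); go('backR',(197,296),(697,285))
go('armL',(177,72),(672,97)); go('armR',(236,75),(718,102))
p8,K,T=load('w8');p7,K7,T7=load('w7')
print(T[:3,3],T7[:3,3])
```

```text
lipL [0.4128 0.28   0.1847] [0.0001 0.0001] r 0.1129 -150.4
lipR [0.4219 0.2651 0.1782] [0.0013 0.0013] r 0.1137 -141.6
backL [0.4281 0.2921 0.1732] [0.0012 0.0012] r 0.0937 -152.2
backR [0.4374 0.2795 0.1694] [0.0009 0.0009] r 0.0926 -142.6
armL [0.4694 0.3161 0.164 ] [0. 0.] r 0.046 -154.8
armR [0.4764 0.3062 0.162 ] [0.0005 0.0005] r 0.0455 -139.5
[0.4819 0.2285 0.4787] [0.5152 0.3682 0.5304]
```

Run:
```python
from h import *
p,K,T=load('w1'); A=cv2.resize(p[80:170,270:390,::-1],None,fx=6,fy=6,interpolation=cv2.INTER_CUBIC)
cv2.imwrite('pics/w1z.png',A)
```

```text
(no output)
```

View pics/w1z.png

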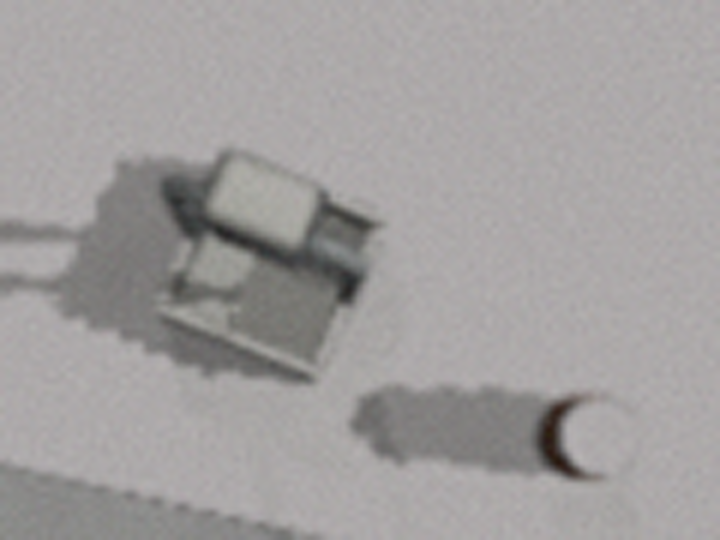

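Run:
```python
from h import *
np.set_printoptions(precision=4,suppress=True)
w=lambda U,V:R('w1',U,V,6,270,80,True)
c=[Z(w(*q),.169)[:2] for q in [(230,152),(325,188),(302,245),(207,213)]]
print(c,np.mean(c,0)); 
for i in (0,3): 
    d=c[1 if i==0 else 2]-c[i]; print('long',np.hypot(*d),np.degrees(np.arctan2(d[1],d[0])))
d=Z(w(315,380),.03)-Z(w(160,310),.03);print('tray',np.hypot(*d[:2]),np.degrees(np.arctan2(d[1],d[0])))
d=Z(w(368,262),.127)-Z(w(175,182),.127);print('topwire',np.hypot(*d[:2]),np.degrees(np.arctan2(d[1],d[0])))
tb=lambda U,V:R('top0',U,V,4.7,290,220); sb=lambda U,V:R('side0',U,V,3.7,270,260)
g=w(265,198); print(tri([g,tb(432,137),sb(237,52)]),tri([g,sb(237,52)]))
print('vial',Z(w(590,435),.051),Z(g,.169))
```

```text
[array([ 0.4577, -0.1537]), array([ 0.4551, -0.1719]), array([ 0.4439, -0.1703]), array([ 0.4457, -0.1523])] [ 0.4506 -0.162 ]
long 0.01839372443311147 -97.94700224922428
long 0.018141590718817536 -95.76109135809442
tray 0.04137912151908921 -101.36822484720744
topwire 0.04175294478947376 -99.65260940838336
(array([ 0.4515, -0.1631,  0.1686]), [np.float64(0.0014608214876634853), np.float64(0.0015150202954876714), np.float64(0.00022367693522315387)]) (array([ 0.4513, -0.1618,  0.1678]), [np.float64(0.000343238363367507), np.float64(0.00034323836336742604)])
vial [ 0.4272 -0.2438  0.051 ] [ 0.4508 -0.1618  0.169 ]
```

servo_tool:
  rows:
    - [[0.1, 0, 0], -0.08]
    - [[0.2, 0, 0], -0.16]
    - [[0.3, 0.05, 0.1], -0.24]
    - [[0.4, 0.07, 0.2], -0.31]
    - [[0.5, 0.07, 0.3], -0.39]
    - [[0.58, 0.07, 0.4], -0.47]
    - [[0.58, 0.07, 0.5], -0.55]
    - [[0.58, 0.07, 0.6], -0.63]
    - [[0.58, 0.07, 0.7], -0.71]
    - [[0.58, 0.07, 0.75], -0.79]
    - [[0.58, 0.07, 0.75], -0.86]
    - [[0.58, 0.07, 0.75], -0.915]

```text
time: 12.0
tool_pos: [0.4686, 0.2112, 0.2431]
ee_rot: [3.14, 0.0, 2.177]
wrist_force: [-0.2, 0.1, -0.7]
width: 0.0939
```

servo_tool:
  rows:
    - [[0, 0, 0], 0]
    - [[0, 0, 0], 0]

```text
time: 12.17
tool_pos: [0.4688, 0.2108, 0.2434]
ee_rot: [3.14, 0.0, 2.169]
wrist_force: [-0.1, -1.1, 0.1]
width: 0.0941
```

Run:
```python
from h import *
s=snap('wrist','w9'); o=robot.get_obs(); print(o['time'],o['tool_pos'],o['ee_rot'],o['joint_positions'])
```

```text
12.2167 [0.46878763 0.2106015  0.24322116] [3.14017279e+00 3.59173873e-04 2.16915553e+00] [ 3.11831191e-01  1.10149559e-03  1.38606547e+00  5.77100887e-05
  1.75296220e+00 -2.86517770e-01]
```

View pics/w9.png

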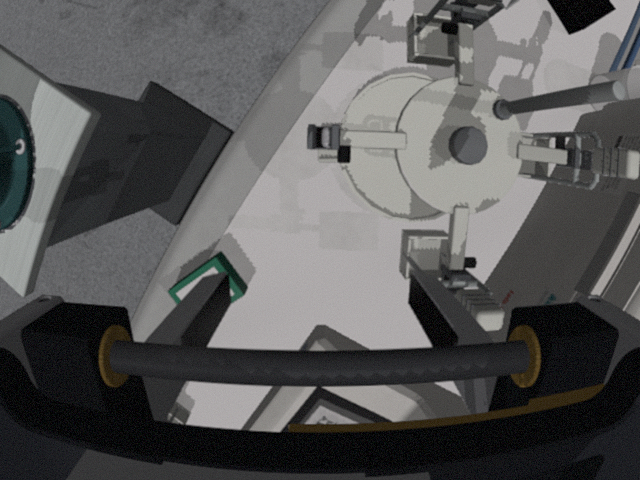

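Run:
```python
from h import *
p,K,T=load('w9'); cv2.imwrite('pics/w9z.png',cv2.resize(p[100:180,295:415,::-1],None,fx=6.5,fy=6.5,interpolation=cv2.INTER_CUBIC))
```

```text
(no output)
```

View pics/w9z.png

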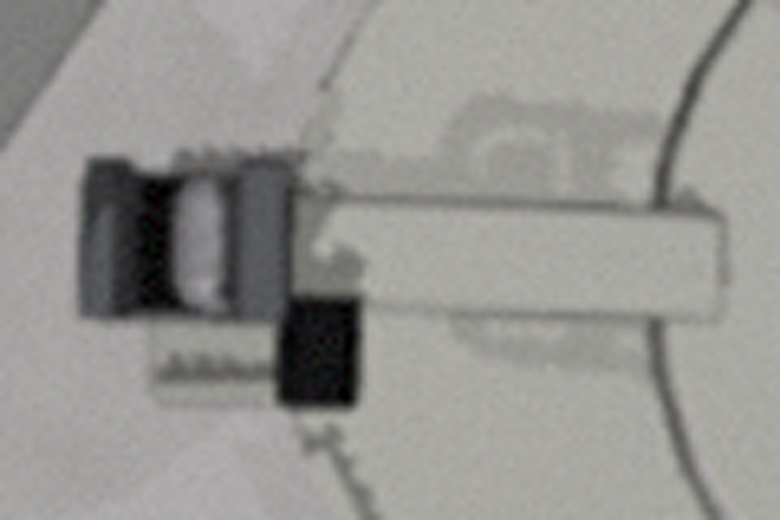

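Run:
```python
from h import *
np.set_printoptions(precision=4,suppress=True)
q=lambda U,V:R('w9',U,V,6.5,295,100,True)
p,K,T=load('w9'); print('cam',T[:3,3])
ax=np.array([.511,.3357])
def pr(n,u,v,z):
    h=Z(q(u,v),z)[:2]; d=h-ax; print(n,h,'r',np.hypot(*d).round(4),np.degrees(np.arctan2(d[1],d[0])).round(2))
for z in (.175,.185):
  pr('lipout',83,239,z);pr('lip107',107,239,z);pr('lip135',135,239,z)
pr('roller out',175,240,.174);pr('roller in',222,240,.174)
pr('back in',290,240,.175);pr('back out',237,240,.175)
pr('armend',722,262,.162); pr('arm 400',400,258,.162)
e=Z(q(720,263),.162)-Z(q(380,253),.162); print('armdir',np.degrees(np.arctan2(-e[1],-e[0])))
pr('cap',(469.5-295)*6.5,(145-100)*6.5,.17)
```

```text
cam [0.4283 0.2676 0.4225]
lipout [0.4158 0.2733] r 0.1138 -146.75
lip107 [0.4179 0.2747] r 0.1114 -146.77
lip135 [0.4202 0.2763] r 0.1085 -146.79
lipout [0.4163 0.2731] r 0.1135 -146.51
lip107 [0.4183 0.2744] r 0.1112 -146.52
lip135 [0.4205 0.2759] r 0.1084 -146.54
roller out [0.4236 0.2785] r 0.1045 -146.8
roller in [0.4275 0.2812] r 0.0997 -146.86
back in [0.4332 0.2851] r 0.0928 -146.94
back out [0.4288 0.282 ] r 0.0982 -146.85
armend [0.473  0.3116] r 0.045 -147.55
arm 400 [0.4442 0.2911] r 0.0803 -146.3
armdir -145.7131977715812
cap [0.5112 0.3363] r 0.0007 74.49
```

Run:
```python
from h import *
np.set_printoptions(precision=4,suppress=True)
q=lambda U,V:R('w9',U,V,6.5,295,100,True)
a8=lambda U,V:R('w8',U,V,4,190,80,True); a7=lambda U,V:R('w7',U-480,V,4,280,200,True)
print(tri([q(83,239),a7(660,377),a8(153,388)])); print(tri([q(83,239),a7(660,377)])); print(tri([q(83,239),a8(153,388)]))
print('backin',tri([q(290,240),a7(667,284),a8(158,294)]))
print('armend',tri([q(722,262),a7(695,100),a8(206,73)]))
o=robot.get_obs(); t=np.array([.4508,-.162]); y=o['ee_rot'][2]; d=t-o['tool_pos'][:2]
print(d, d@[np.cos(y),np.sin(y)]/.08, d@[np.sin(y),-np.cos(y)]/.08)
```

```text
(array([0.4167, 0.2728, 0.1804]), [np.float64(0.0007275170264186393), np.float64(0.00047796334233671115), np.float64(0.0009866773537777018)])
(array([0.4164, 0.273 , 0.1814]), [np.float64(0.00031826817786173545), np.float64(0.0003182681778617379)])
(array([0.4159, 0.2736, 0.1727]), [np.float64(0.0003211134876029058), np.float64(0.0003211134876029127)])
backin (array([0.433 , 0.2857, 0.1719]), [np.float64(0.0004840400057799038), np.float64(0.000924910468700127), np.float64(0.0012400022581123974)])
armend (array([0.4728, 0.3112, 0.1635]), [np.float64(0.0001222063682307983), np.float64(0.00021898860393391396), np.float64(0.000298527437534417)])
[-0.018  -0.3726] -3.7216733747806305 -2.809303034978766
```

servo_tool:
  rows:
    - [[-0.2, -0.15, -0.2], 0.07]
    - [[-0.4, -0.3, -0.3], 0.14]
    - [[-0.6, -0.45, -0.3], 0.22]
    - [[-0.8, -0.6, -0.3], 0.3]
    - [[-1, -0.75, -0.3], 0.37]
    - [[-1, -0.75, -0.3], 0.44]
    - [[-1, -0.75, -0.3], 0.49]
    - [[-1, -0.75, -0.3], 0.49]

```text
time: 12.88
tool_pos: [0.4644, 0.1096, 0.267]
ee_rot: [3.141, -0.0, 1.397]
wrist_force: [-0.3, -0.6, -0.5]
width: 0.0937
```

servo_tool:
  rows:
    - [[-0.4, 0, 0], 0]
    - [[-0.9, 0, 0], 0]
    - [[-1, 0, 0], 0]

```text
time: 13.13
tool_pos: [0.4501, 0.0277, 0.2669]
ee_rot: [3.141, 0.003, 1.398]
wrist_force: [0.2, -0.5, 1.7]
width: 0.094
```

servo_tool:
  rows:
    - [[-0.5, 0, 0], 0]
    - [[-0.9, 0, 0], 0]
    - [[-1, 0, 0], 0]
    - [[-1, 0, 0], 0]

```text
time: 13.47
tool_pos: [0.4371, -0.0491, 0.2667]
ee_rot: [3.141, -0.0, 1.397]
wrist_force: [0.4, -0.3, 0.2]
width: 0.094
```

Run:
```python
from h import *
s=snap('wrist','w10'); o=robot.get_obs(); print(o['time'],o['tool_pos'],o['ee_rot'],o['joint_positions'])
```

```text
13.5167 [ 0.43723898 -0.04783612  0.26669188] [ 3.14110347e+00 -9.31660976e-04  1.39906153e+00] [-2.38783830e-01 -1.64168505e-01  1.49344609e+00  9.91004694e-04
  1.81188928e+00 -6.68119801e-02]
```

View pics/w10.png

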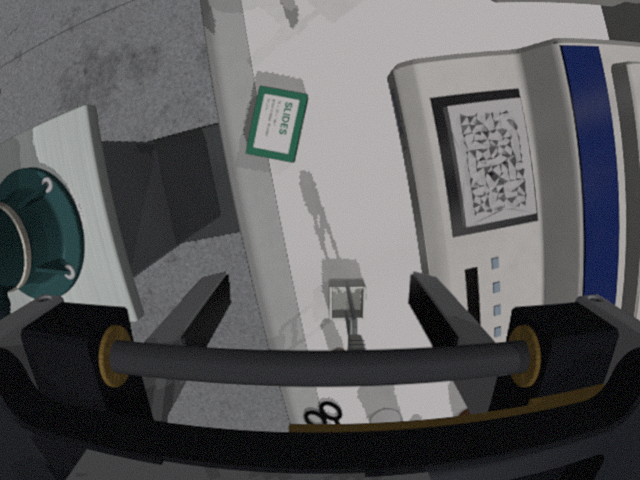

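servo_tool:
  rows:
    - [[-0.4, 0.2, 0], 0]
    - [[-0.7, 0.4, 0], 0]
    - [[-0.7, 0.4, 0], 0]
    - [[-0.7, 0.4, 0], 0]
    - [[-0.7, 0.4, 0], 0]

```text
time: 13.93
tool_pos: [0.4593, -0.1069, 0.2664]
ee_rot: [-3.141, -0.001, 1.402]
wrist_force: [0.6, 0.0, 0.3]
width: 0.0936
```

Run:
```python
from h import *
s=snap('wrist','w11'); o=robot.get_obs(); print(o['time'],o['tool_pos'],o['ee_rot'],o['joint_positions'])
p=s['pixels'];cv2.imwrite('pics/w11z.png',cv2.resize(p[180:340,220:430,::-1],None,fx=3.7,fy=3.7,interpolation=cv2.INTER_CUBIC))
```

```text
13.9833 [ 0.45920393 -0.10690104  0.26657522] [-3.14157346e+00 -7.78861479e-04  1.40240842e+00] [-3.49631033e-01 -9.24381482e-02  1.43003158e+00  7.83891993e-04
  1.80415843e+00 -1.81061917e-01]
```

View pics/w11z.png

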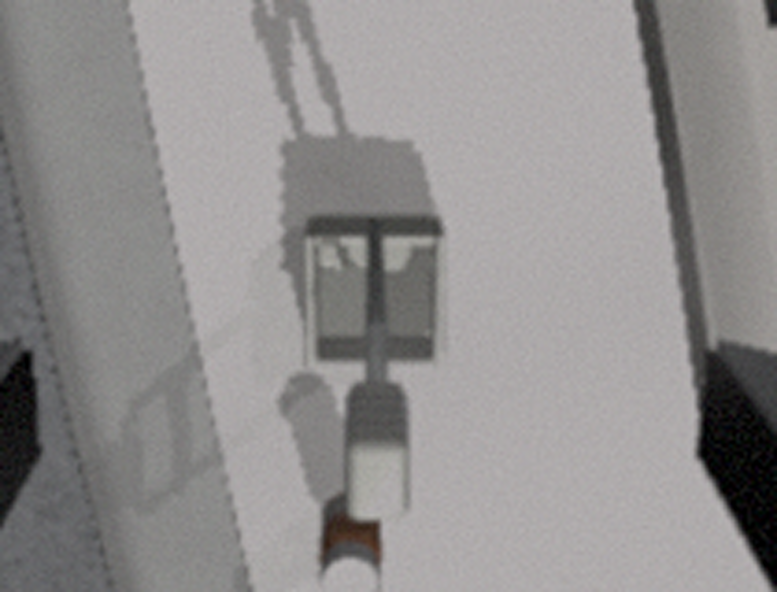

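Run:
```python
from h import *
np.set_printoptions(precision=4,suppress=True)
q=lambda U,V:R('w11',U,V,3.7,220,180,True); w=lambda U,V:R('w1',U,V,6,270,80,True)
print(Z(q(379,482),.169), tri([q(379,482),w(265,198)]))
d=Z(q(440,228),.03)-Z(q(440,352),.03);print('trayR',np.hypot(*d[:2]),np.degrees(np.arctan2(d[1],d[0])))
d=Z(q(307,225),.03)-Z(q(307,363),.03);print('trayL',np.hypot(*d[:2]),np.degrees(np.arctan2(d[1],d[0])))
d=Z(q(307,217),.03)-Z(q(440,222),.03);print('trayT',np.hypot(*d[:2]),np.degrees(np.arctan2(d[1],d[0])))
o=robot.get_obs(); 
for t in ([.4512,-.162],Z(q(379,482),.169)[:2]):
  y=o['ee_rot'][2]; d=t-o['tool_pos'][:2]
  print(d, d@[np.cos(y),np.sin(y)]/.08, d@[np.sin(y),-np.cos(y)]/.08)
```

```text
[ 0.4507 -0.1607  0.169 ] (array([ 0.4508, -0.1617,  0.1671]), [np.float64(0.00020828256609451505), np.float64(0.00020828256609439178)])
trayR 0.04061061628437284 81.07386665106849
trayL 0.04527165254504896 79.61889588887274
trayT 0.0413219380181805 168.09422545360562
[-0.008  -0.0551] -0.6957631838098209 0.016793675930933716
[-0.0085 -0.0538] -0.6812716136730859 0.008394608107194404
```

servo_tool:
  rows:
    - [[-0.4, 0.01, 0], 0]
    - [[-0.685, 0.01, 0], 0]
    - [[-0.685, 0.01, 0.2], 0]
    - [[-0.685, 0.01, 0.6], 0]
    - [[-0.685, 0.01, 1], 0]
    - [[-0.685, 0.01, 1], 0]

```text
time: 14.48
tool_pos: [0.4464, -0.1594, 0.179]
ee_rot: [-3.128, -0.005, 1.402]
wrist_force: [-1.6, -0.1, -1.5]
width: 0.0939
```

servo_tool:
  rows:
    - [[0, 0, 0.3], 0]
    - [[0, 0, 0.6], 0]
    - [[0, 0, 0.62], 0]
    - [[0, 0, 0.62], 0]
    - [[0, 0, 0.62], 0]
  grip: 0.2

```text
time: 14.9
tool_pos: [0.4517, -0.1627, 0.1393]
ee_rot: [3.139, 0.001, 1.401]
wrist_force: [-0.2, -0.0, 0.3]
width: 0.0643
```

Run:
```python
from h import *
s=snap('wrist','w12'); o=robot.get_obs(); print(o['time'],o['tool_pos'],o['ee_rot'],o['width'],o['wrist_force'])
```

```text
14.95 [ 0.45194083 -0.16294836  0.13960982] [3.13750992e+00 1.15318302e-03 1.40075615e+00] 0.0597772308419988 [-0.93928346 -0.04439712  0.37652135]
```

View pics/w12.png

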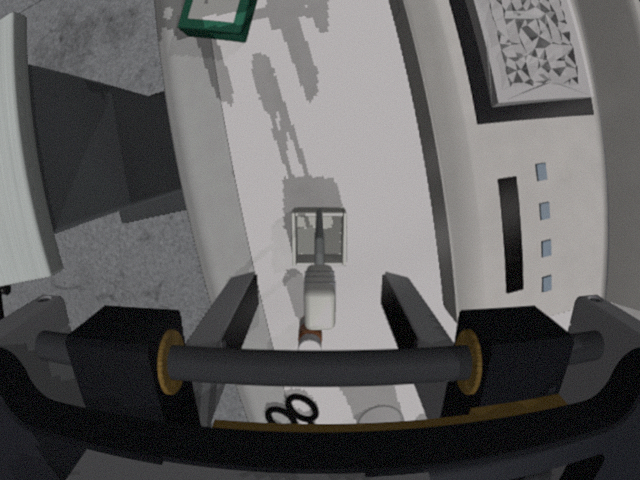

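servo_tool:
  rows:
    - [[0.01, 0, 0.03], 0]
    - [[0.01, 0, 0.03], 0]
    - [[0.01, 0, 0.03], 0]
    - [[0.01, 0, 0.03], 0]
    - [[0.01, 0, 0.03], 0]
    - [[0.01, 0, 0.03], 0]
    - [[0.01, 0, 0.03], 0]
    - [[0.01, 0, 0.03], 0]
    - [[0.01, 0, 0.03], 0]
    - [[0.01, 0, 0.03], 0]
    - [[0.01, 0, 0.03], 0]
    - [[0.01, 0, 0.03], 0]
  grip: 1

```text
time: 15.95
tool_pos: [0.4506, -0.1619, 0.1344]
ee_rot: [-3.141, 0.0, 1.4]
wrist_force: [0.5, 0.1, 0.7]
width: 0.0135
```

servo_tool:
  rows:
    - [[0, 0, -0.2], 0]
    - [[0, 0, -0.5], 0]
    - [[0, 0, -0.9], 0]
    - [[0, 0, -1], 0]
    - [[0, 0, -1], 0]
    - [[0, 0, -1], 0]

```text
time: 16.45
tool_pos: [0.4506, -0.1619, 0.2139]
ee_rot: [-3.141, 0.0, 1.4]
wrist_force: [-0.1, 0.3, -1.1]
width: 0.0139
```

Run:
```python
from h import *
s=snap('wrist','w13'); s=snap('side','side2'); o=robot.get_obs(); print(o['time'],o['tool_pos'],o['ee_rot'],o['width'],o['wrist_force'])
p=s['pixels'];cv2.imwrite('pics/side2z.png',cv2.resize(p[200:420,230:450,::-1],None,fx=2.7,fy=2.7,interpolation=cv2.INTER_CUBIC))
```

```text
16.55 [ 0.44973688 -0.16149213  0.21213154] [-3.13791288e+00 -1.03527003e-03  1.40005287e+00] 0.013869288536188509 [-0.52655867 -0.57662398 -1.63941502]
```

View pics/w13.png

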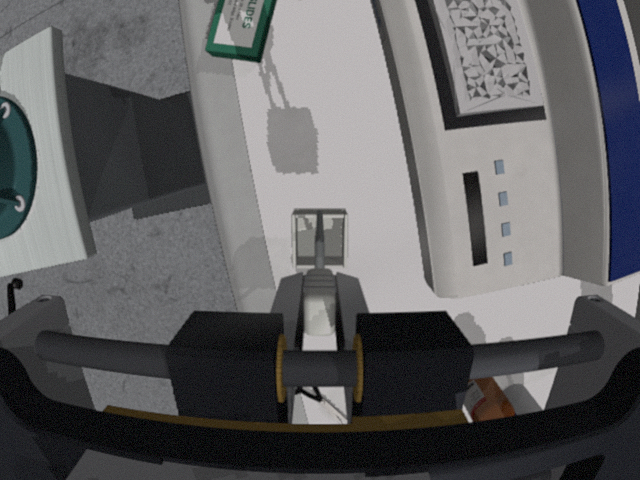

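View pics/side2z.png

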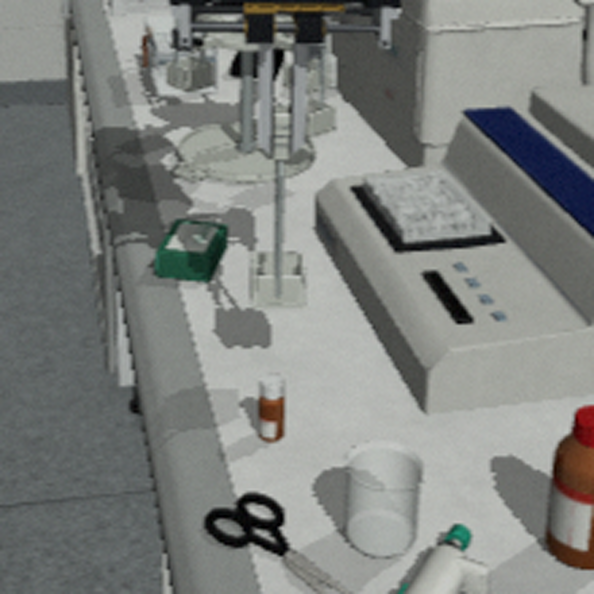

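servo_tool:
  rows:
    - [[0.15, -0.07, -0.1], 0]
    - [[0.4, -0.2, -0.26], 0]
    - [[0.7, -0.32, -0.26], 0]
    - [[1, -0.45, -0.26], 0]

```text
time: 16.88
tool_pos: [0.4281, -0.0756, 0.2352]
ee_rot: [-3.141, -0.001, 1.399]
wrist_force: [1.3, -0.5, -0.6]
width: 0.0138
```

servo_tool:
  rows:
    - [[0.3, -0.14, 0], 0]
    - [[0.6, -0.27, 0], 0]
    - [[0.85, -0.38, 0], 0]
    - [[1, -0.45, 0], 0]

```text
time: 17.22
tool_pos: [0.4052, 0.0107, 0.2346]
ee_rot: [-3.14, -0.001, 1.402]
wrist_force: [-0.1, -1.0, -0.6]
width: 0.0137
```

servo_tool:
  rows:
    - [[0.3, -0.14, 0], 0]
    - [[0.6, -0.27, 0], 0]
    - [[0.85, -0.38, 0], 0]
    - [[1, -0.45, 0], 0]

```text
time: 17.55
tool_pos: [0.3832, 0.0953, 0.2346]
ee_rot: [-3.139, -0.001, 1.402]
wrist_force: [0.1, -0.6, -0.9]
width: 0.0137
```

servo_tool:
  rows:
    - [[0.3, -0.14, 0], -0.07]
    - [[0.6, -0.27, 0], -0.14]
    - [[0.85, -0.38, 0], -0.21]
    - [[1, -0.45, 0], -0.28]
    - [[1, -0.45, 0], -0.35]
    - [[1, -0.45, 0], -0.42]
    - [[1, -0.45, 0], -0.485]
    - [[1, -0.45, 0], -0.485]

```text
time: 18.22
tool_pos: [0.3619, 0.1783, 0.2344]
ee_rot: [-3.14, -0.001, 2.165]
wrist_force: [1.1, 0.1, -0.2]
width: 0.0142
```

Run:
```python
from h import *
s=snap('wrist','w14'); o=robot.get_obs(); print(o['time'],o['tool_pos'],o['ee_rot'],o['width'],o['wrist_force'],o['joint_positions'])
```

```text
18.2667 [0.36209817 0.17821372 0.23454957] [-3.13995071e+00 -7.00376884e-04  2.16057364e+00] 0.013936202729696992 [-1.16826225 -0.59038564 -0.60642654] [ 3.16451496e-01 -2.46675100e-01  1.62419279e+00  2.35625491e-04
  1.76584501e+00 -2.73280927e-01]
```

View pics/w14.png

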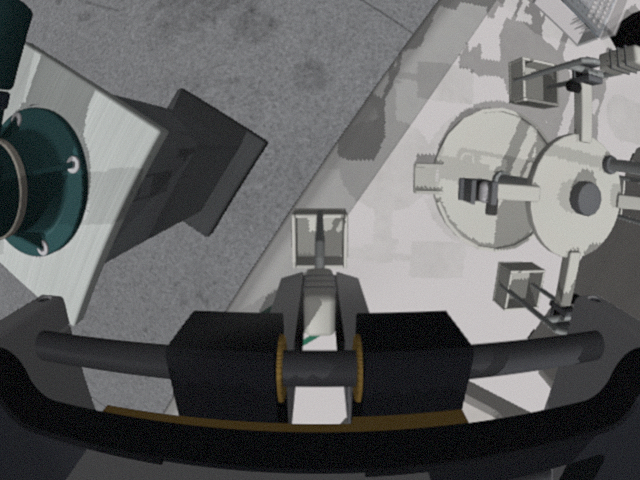

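servo_tool:
  rows:
    - [[0.2, 0.1, 0], 0]
    - [[0.4, 0.3, 0], 0]
    - [[0.61, 0.5, 0], 0]
    - [[0.61, 0.7, 0], 0]
    - [[0.61, 0.85, 0], 0]
    - [[0.61, 0.95, 0], 0]
    - [[0.61, 0.95, 0], 0]
    - [[0.61, 0.95, 0], 0]

```text
time: 18.93
tool_pos: [0.3987, 0.2605, 0.2348]
ee_rot: [-3.14, -0.0, 2.161]
wrist_force: [-0.1, -2.1, -0.9]
width: 0.0136
```

Run:
```python
from h import *
s=snap('wrist','w15'); o=robot.get_obs(); print(o['time'],o['tool_pos'],o['ee_rot'],o['width'],o['wrist_force'])
p=s['pixels'];cv2.imwrite('pics/w15z.png',cv2.resize(p[150:350,260:500,::-1],None,fx=3.3,fy=3,interpolation=cv2.INTER_CUBIC))
s=snap('side','side3')
p=s['pixels'];cv2.imwrite('pics/side3z.png',cv2.resize(p[165:280,260:380,::-1],None,fx=5,fy=5,interpolation=cv2.INTER_CUBIC))
```

```text
18.9833 [0.39858875 0.26037085 0.2350254 ] [-3.14047228e+00 -6.58678261e-05  2.16068638e+00] 0.013828822027534948 [-0.02917986  0.71345745 -1.5382484 ]
```

View pics/w15z.png

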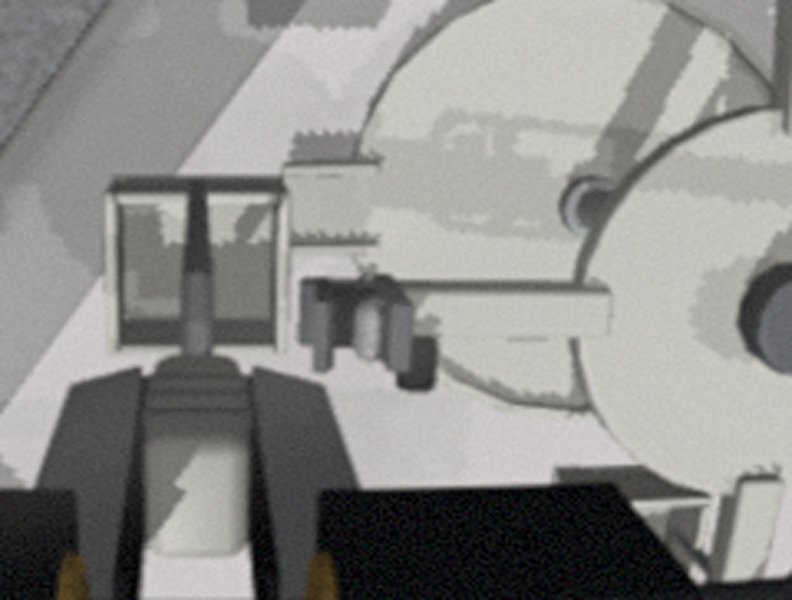

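View pics/side3z.png

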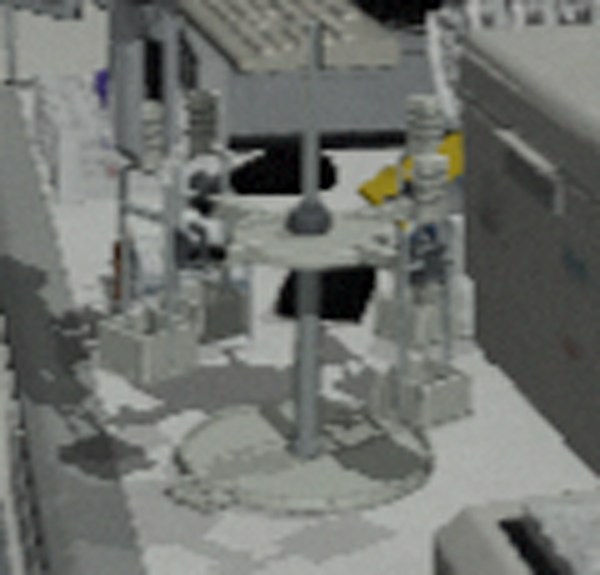

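Run:
```python
from h import *
np.set_printoptions(precision=4,suppress=True)
q=lambda U,V:R2('w15',U,V,3.3,3,260,150,True)
o=robot.get_obs(); tp=o['tool_pos']; y=o['ee_rot'][2]
X=np.array([np.cos(y),np.sin(y)]);Y=np.array([np.sin(y),-np.cos(y)])
def pr(n,u,v,z):
    h=Z(q(u,v),z)[:2]; print(n,h,'tool xy mm',(1e3*np.array([X@(h-tp[:2]),Y@(h-tp[:2])])).round(1))
pr('block',197.5,552,.2698-.0344+.034)
pr('wire base',195,190,.165); pr('wire mid',197,300,.2)
for z in (.176,.184):
  pr('lipout top',301,281,z); pr('lipout bot',301,340,z);pr('lipin?',316,340,z); pr('lipin2',332,345,z)
pr('roller L',356,335,.174);pr('roller R',384,335,.174)
pr('back',410,335,.176)
pr('arm',600,310,.162);pr('arm',450,312,.162)
pr('cap c',(469.5-295)*6.5,1,.17)
a=Z(q(608,287),.162)-Z(q(420,283),.162); b=Z(q(608,334),.162)-Z(q(450,341),.162)
for a in (a,b): print('arm dir',np.degrees(np.arctan2(a[1],a[0])), 'toolY',np.degrees(np.arctan2(Y[1],Y[0])))
```

```text
block [0.4014 0.2549] tool xy mm [-6.1 -0.7]
wire base [0.381  0.2846] tool xy mm [30.  -1.1]
wire mid [0.3905 0.2711] tool xy mm [13.5 -0.7]
lipout top [0.4089 0.281 ] tool xy mm [11.5 20.1]
lipout bot [0.4167 0.2699] tool xy mm [-2.1 20.4]
lipin? [0.4192 0.2716] tool xy mm [-2.1 23.4]
lipin2 [0.4226 0.2724] tool xy mm [-3.3 26.8]
lipout top [0.4072 0.2822] tool xy mm [13.4 19.4]
lipout bot [0.4147 0.2715] tool xy mm [ 0.3 19.7]
lipin? [0.4172 0.2731] tool xy mm [ 0.3 22.6]
lipin2 [0.4205 0.274 ] tool xy mm [-0.8 25.8]
roller L [0.4259 0.2767] tool xy mm [-1.6 31.9]
roller R [0.4308 0.2799] tool xy mm [-1.6 37.7]
back [0.4347 0.2832] tool xy mm [-1.  42.8]
arm [0.4715 0.31  ] tool xy mm [ 0.7 88.3]
arm [0.4431 0.2907] tool xy mm [ 0.4 53.9]
cap c [0.5402 0.4603] tool xy mm [ 87.4 229. ]
arm dir 32.39238678828474 toolY 33.80495615959289
arm dir 35.98885122037445 toolY 33.80495615959289
```

servo_tool:
  rows:
    - [[0.01, 0.08, 0], 0]
    - [[0.01, 0.18, 0], 0]
    - [[0.01, 0.28, 0], 0]
    - [[0.01, 0.34, 0], 0]
    - [[0.01, 0.38, 0], 0]
    - [[0.01, 0.38, 0], 0]
    - [[0.01, 0.38, 0], 0]

```text
time: 19.62
tool_pos: [0.4239, 0.2784, 0.235]
ee_rot: [-3.141, -0.0, 2.162]
wrist_force: [0.3, -0.6, -0.5]
width: 0.0137
```

Run:
```python
from h import *
s=snap('wrist','w16'); o=robot.get_obs(); print(o['time'],o['tool_pos'],o['ee_rot'],o['width'],o['wrist_force'])
p=s['pixels'];cv2.imwrite('pics/w16z.png',cv2.resize(p[150:350,230:430,::-1],None,fx=4,fy=3,interpolation=cv2.INTER_CUBIC))
s=snap('top','top4')
p=s['pixels'];cv2.imwrite('pics/top4z.png',cv2.resize(p[190:290,160:290,::-1],None,fx=6,fy=6,interpolation=cv2.INTER_CUBIC))
```

```text
19.6667 [0.42380604 0.27833987 0.23510974] [-3.14106336e+00  3.13695706e-05  2.16188298e+00] 0.013958120727578542 [ 0.0639589   0.37610192 -0.75972322]
```

View pics/w16z.png

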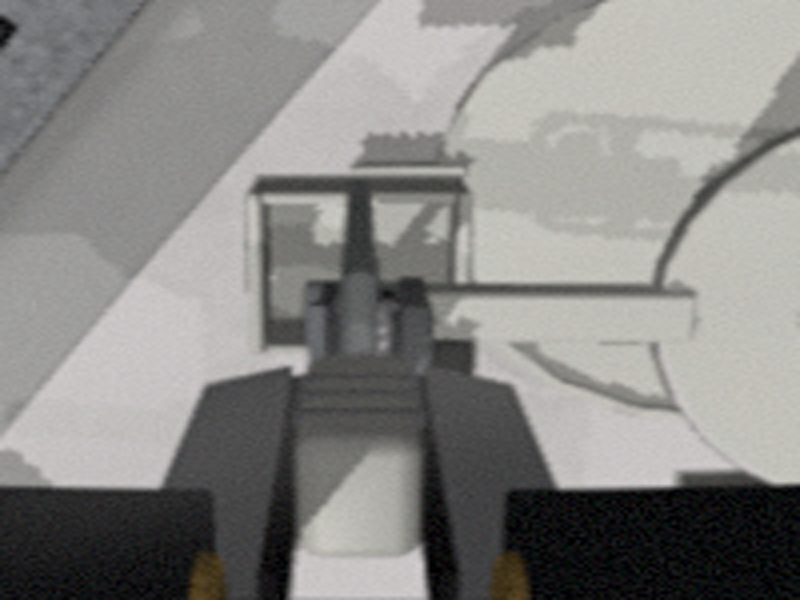

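servo_tool:
  rows:
    - [[0, 0, 0.03], 0]
    - [[0, 0, 0.06], 0]
    - [[0, 0, 0.09], 0]
    - [[0, 0, 0.09], 0]
    - [[0, 0, 0.09], 0]

```text
time: 20.13
tool_pos: [0.4236, 0.2782, 0.2277]
ee_rot: [-3.141, 0.0, 2.162]
wrist_force: [0.6, 0.5, -0.2]
width: 0.0138
```

servo_tool:
  rows:
    - [[0, 0, 0.02], 0]
    - [[0, 0, 0.04], 0]
    - [[0, 0, 0.06], 0]
    - [[0, 0, 0.06], 0]

```text
time: 20.47
tool_pos: [0.4237, 0.2783, 0.2227]
ee_rot: [-3.141, -0.0, 2.162]
wrist_force: [-0.1, 0.4, -0.7]
width: 0.0139
```

servo_tool:
  rows:
    - [[0, 0, 0.02], 0]
    - [[0, 0, 0.04], 0]
    - [[0, 0, 0.05], 0]
    - [[0, 0, 0.05], 0]

```text
time: 20.8
tool_pos: [0.4237, 0.2783, 0.2189]
ee_rot: [-3.141, 0.0, 2.162]
wrist_force: [-0.4, -0.8, -1.1]
width: 0.0139
```

servo_tool:
  rows:
    - [[0, 0, 0.01], 0]
    - [[0, 0, 0.02], 0]
    - [[0, 0, 0.03], 0]
    - [[0, 0, 0.03], 0]

```text
time: 21.13
tool_pos: [0.4236, 0.2782, 0.2169]
ee_rot: [-3.141, 0.0, 2.162]
wrist_force: [-0.7, -1.3, 0.4]
width: 0.0137
```

servo_tool:
  rows:
    - [[0, 0, 0.01], 0]
    - [[0, 0, 0.02], 0]
    - [[0, 0, 0.03], 0]
    - [[0, 0, 0.03], 0]

```text
time: 21.47
tool_pos: [0.4236, 0.2782, 0.2144]
ee_rot: [-3.141, 0.0, 2.162]
wrist_force: [-1.5, -1.4, 1.4]
width: 0.0138
```

Run:
```python
from h import *
s=snap('wrist','w17'); o=robot.get_obs(); print(o['time'],o['tool_pos'],o['ee_rot'],o['width'],o['wrist_force'])
p=s['pixels'];cv2.imwrite('pics/w17z.png',cv2.resize(p[190:290,280:400,::-1],None,fx=6.5,fy=6,interpolation=cv2.INTER_CUBIC))
```

```text
21.5167 [0.42358295 0.27818206 0.21438458] [-3.14091776e+00  1.31572237e-04  2.16188535e+00] 0.013978555702350145 [-2.78770412 -1.35418018  0.77642705]
```

View pics/w17z.png

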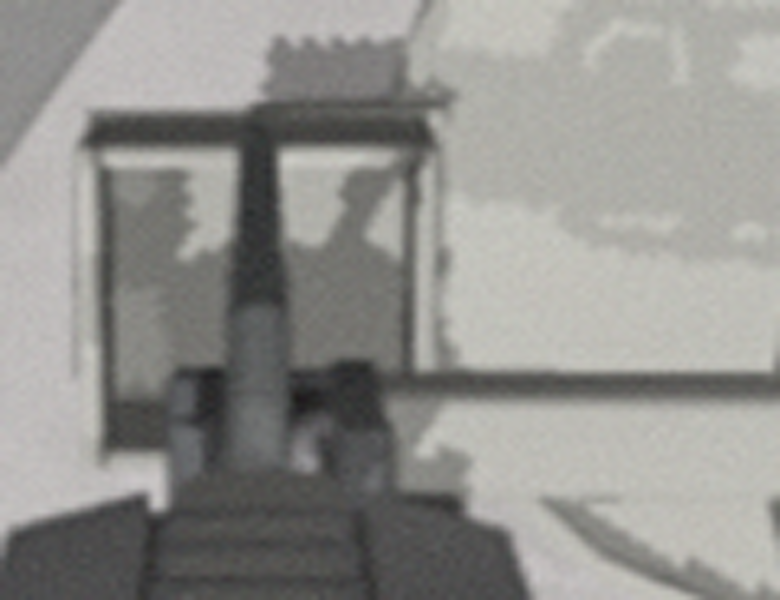

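servo_tool:
  rows:
    - [[0, 0, 0.01], 0]
    - [[0, 0, 0.02], 0]
    - [[0, 0, 0.02], 0]

```text
time: 21.77
tool_pos: [0.4236, 0.2782, 0.2122]
ee_rot: [-3.14, -0.0, 2.162]
wrist_force: [-2.4, -1.7, 1.1]
width: 0.0135
```

servo_tool:
  rows:
    - [[0, 0, 0.01], 0]
    - [[0, 0, 0.02], 0]
    - [[0, 0, 0.02], 0]

```text
time: 22.02
tool_pos: [0.4236, 0.2782, 0.2105]
ee_rot: [-3.14, -0.0, 2.162]
wrist_force: [-1.4, -1.5, -1.5]
width: 0.0137
```

servo_tool:
  rows:
    - [[0, 0, 0.01], 0]
    - [[0, 0, 0.02], 0]
    - [[0, 0, 0.02], 0]

```text
time: 22.27
tool_pos: [0.4236, 0.2782, 0.2089]
ee_rot: [-3.14, -0.0, 2.162]
wrist_force: [-2.0, -1.6, -1.9]
width: 0.0137
```

servo_tool:
  rows:
    - [[0, 0, 0.01], 0]
    - [[0, 0, 0.02], 0]
    - [[0, 0, 0.02], 0]

```text
time: 22.52
tool_pos: [0.4238, 0.2783, 0.2074]
ee_rot: [-3.141, -0.0, 2.162]
wrist_force: [-1.4, -1.1, -3.7]
width: 0.014
```

servo_tool:
  rows:
    - [[0, 0, 0.01], 0]
    - [[0, 0, 0.01], 0]
    - [[0, 0, 0.01], 0]

```text
time: 22.77
tool_pos: [0.424, 0.2785, 0.2071]
ee_rot: [3.141, 0.0, 2.162]
wrist_force: [-1.4, -0.9, -2.8]
width: 0.0137
```

servo_tool:
  rows:
    - [[0, 0, 0.01], 0]
    - [[0, 0, 0.02], 0]
    - [[0, 0, 0.02], 0]

```text
time: 23.02
tool_pos: [0.4245, 0.2787, 0.2064]
ee_rot: [3.139, 0.0, 2.162]
wrist_force: [-0.1, -0.6, -1.4]
width: 0.0141
```

servo_tool:
  rows:
    - [[0, 0, 0.01], 0]
    - [[0, 0, 0.02], 0]
    - [[0, 0, 0.02], 0]

```text
time: 23.27
tool_pos: [0.4245, 0.2787, 0.2053]
ee_rot: [3.139, 0.0, 2.162]
wrist_force: [0.5, -0.1, 3.9]
width: 0.0139
```

servo_tool:
  rows:
    - [[0, 0, 0.01], 0]
    - [[0, 0, 0.01], 0]
    - [[0, 0, 0.01], 0]

```text
time: 23.52
tool_pos: [0.4245, 0.2787, 0.2047]
ee_rot: [3.139, 0.0, 2.162]
wrist_force: [-0.3, -0.1, 6.0]
width: 0.014
```

servo_tool:
  rows:
    - [[0, 0, -0.01], 0]
    - [[0, 0, -0.015], 0]
    - [[0, 0, -0.015], 0]

```text
time: 23.77
tool_pos: [0.4244, 0.2787, 0.2051]
ee_rot: [3.139, 0.0, 2.162]
wrist_force: [0.6, 0.7, 3.6]
width: 0.0141
```

Run:
```python
from h import *
s=snap('wrist','w18'); o=robot.get_obs(); print(o['time'],o['tool_pos'],o['ee_rot'],o['width'],o['wrist_force'])
p=s['pixels'];A=cv2.resize(p[190:290,280:400,::-1],None,fx=4,fy=4,interpolation=cv2.INTER_CUBIC)
s=snap('side','side4')
p=s['pixels'];B=cv2.resize(p[165:265,260:340,::-1],None,fx=4,fy=4,interpolation=cv2.INTER_CUBIC)
cv2.imwrite('pics/w18z.png',np.hstack([A,B]))
```

```text
23.8167 [0.4244474  0.27870583 0.2050327 ] [3.13941370e+00 2.24343104e-04 2.16189425e+00] 0.014070115801621586 [0.54390666 1.09597296 4.41512088]
```

View pics/w18z.png

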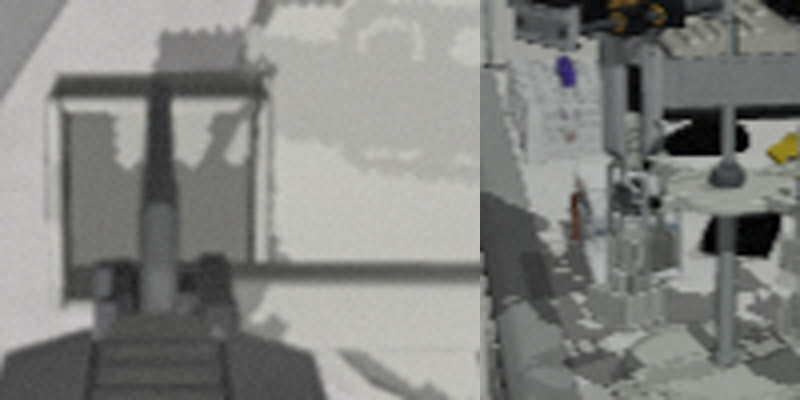

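servo_tool:
  rows:
    - [[0, 0, 0], 0]
    - [[0, 0, 0], 0]
    - [[0, 0, 0], 0]
    - [[0, 0, 0], 0]
    - [[0, 0, 0], 0]
    - [[0, 0, 0], 0]
    - [[0, 0, 0], 0]
    - [[0, 0, 0], 0]
  grip: -0.3

```text
time: 24.53
tool_pos: [0.4238, 0.2783, 0.2044]
ee_rot: [-3.141, 0.0, 2.162]
wrist_force: [0.2, 0.3, -0.9]
width: 0.0604
```

servo_tool:
  rows:
    - [[0, 0, -0.1], 0]
    - [[0, 0, -0.3], 0]
    - [[0, 0, -0.6], 0]
    - [[0, 0, -0.9], 0]
    - [[0, 0, -1], 0]
    - [[0, 0, -1], 0]

```text
time: 25.03
tool_pos: [0.4249, 0.2789, 0.2879]
ee_rot: [3.135, 0.001, 2.162]
wrist_force: [0.2, 0.4, 0.1]
width: 0.0606
```

Run:
```python
from h import *
s=snap('wrist','w19'); o=robot.get_obs(); print(o['time'],o['tool_pos'],o['ee_rot'],o['width'],o['wrist_force'])
p=s['pixels'];cv2.imwrite('pics/w19z.png',cv2.resize(p[130:330,220:440,::-1],None,fx=3.5,fy=3,interpolation=cv2.INTER_CUBIC))
```

```text
25.0833 [0.42433924 0.27860844 0.28562026] [3.13883180e+00 4.45285950e-04 2.16191231e+00] 0.06083150079189452 [ 0.01931961  0.77921573 -0.34523698]
```

View pics/w19z.png

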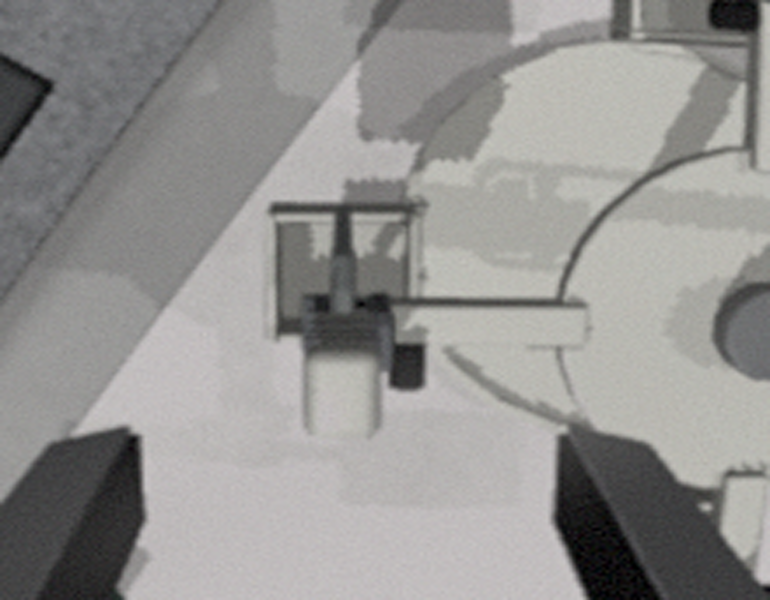

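servo_tool:
  rows:
    - [[-0.2, 0, -0.2], 0]
    - [[-0.5, 0, -0.3], 0]
    - [[-0.8, 0, -0.3], 0]
    - [[-1, 0, -0.3], 0]
    - [[-1, 0, -0.3], 0]
    - [[-1, 0, -0.3], 0]

```text
time: 25.58
tool_pos: [0.4681, 0.2114, 0.3064]
ee_rot: [-3.138, -0.001, 2.16]
wrist_force: [-0.6, 0.8, -0.2]
width: 0.0611
```

Run:
```python
from h import *
s=snap('wrist','w20'); o=robot.get_obs(); print(o['time'],o['tool_pos'],o['wrist_force'])
p=s['pixels'];cv2.imwrite('pics/w20z.png',cv2.resize(p[60:260,220:440,::-1],None,fx=3.5,fy=3,interpolation=cv2.INTER_CUBIC))
s=snap('side','side5'); snap('top','top5')
p=s['pixels'];cv2.imwrite('pics/side5z.png',cv2.resize(p[165:280,260:380,::-1],None,fx=5,fy=5,interpolation=cv2.INTER_CUBIC))
```

```text
25.6333 [0.46780509 0.21197907 0.30676462] [-0.41502379  0.36866546  0.8654973 ]
```

View pics/w20z.png

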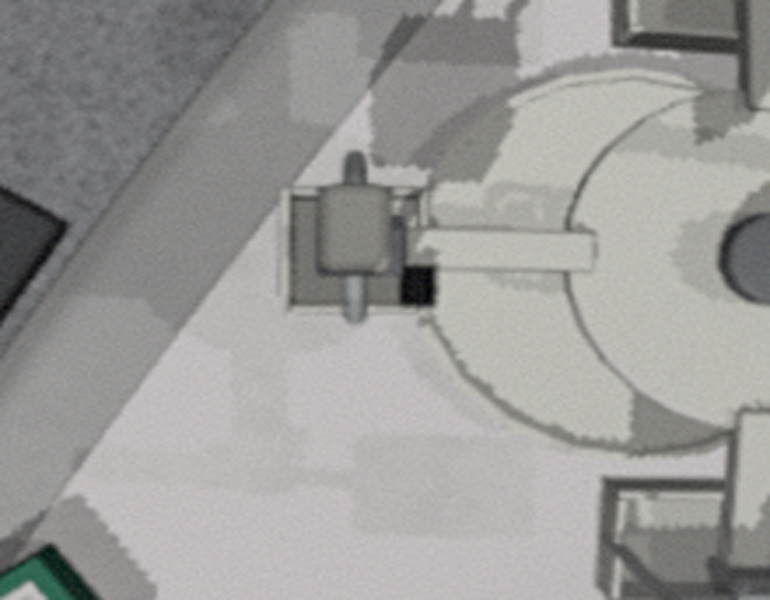

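View pics/side5z.png

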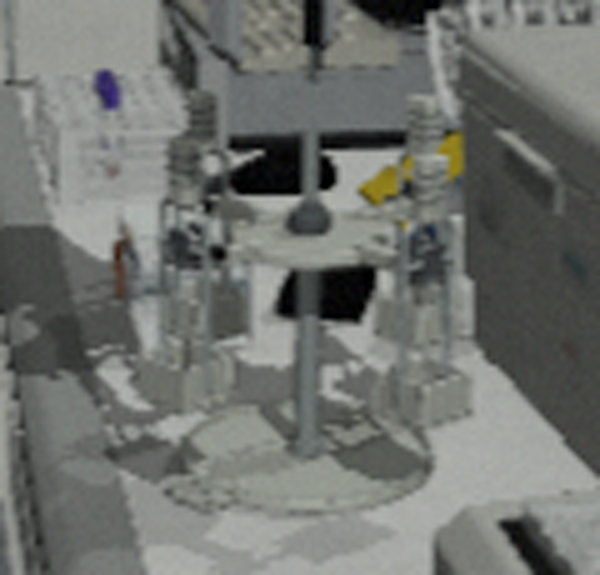

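Run:
```python
from h import *
np.set_printoptions(precision=4,suppress=True)
a=lambda U,V:R2('w20',U,V,3.5,3,220,60); b=lambda U,V:R2('w19',U,V,3.5,3,220,130)
ax=np.array([.511,.3357])
g,e=tri([a(354,229),b(342,395)]); d=g[:2]-ax; print('block top',g,e,np.hypot(*d),np.degrees(np.arctan2(d[1],d[0])))
w=[Z(a(355,155),.198),Z(a(355,318),.198)]; m=(w[0]+w[1])/2; d=m[:2]-ax; print('wire mid',m,np.hypot(*d),np.hypot(*(w[0]-w[1])[:2]),np.degrees(np.arctan2(d[1],d[0])))
t=[Z(a(*q),.1) for q in [(285,190),(428,190),(430,308),(285,308)]]; print('tray mid',np.mean(t,0))
for uv in [(430,250),(590,250)]:
    h=Z(a(*uv),.162)[:2]-ax; print('arm',np.degrees(np.arctan2(h[1],h[0])))
o=robot.get_obs();print(o['time'],o['qvel'].round(3),o['wrist_force'])
```

```text
block top [0.4225 0.2793 0.2382] [np.float64(3.2749250853823914e-05), np.float64(3.274925085374265e-05)] 0.10492013380363494 -147.48093815330668
wire mid [0.4227 0.2796 0.198 ] 0.10460038183240568 0.042207245736646845 -147.56356962239784
tray mid [0.4234 0.2801 0.1   ]
arm -146.2997606254531
arm -147.43089341616718
25.7333 [ 0.007 -0.004 -0.008 -0.002  0.003 -0.002] [-0.5389  0.1312  0.5918]
```

Run:
```python
from h import *
print(robot.close_job())
```

```text
the job is handed in; nothing more can be done
None
```

The basket is hanging on the empty hook over the spout. I handed the job in at about 26 s of the 59 s allowed, and no verdict was reported.

**Turning the wheel:** I pinched the turning pin and led it about 146° clockwise. My first pass stopped roughly 10° short by the top camera, so I nudged the wheel further. The last wrist view puts the hook at about −147° and the spout at −145°, so they agree to about 0.03 rad. One rougher top-camera reading of the spout from the first picture gave −148°, and another after the turn about −144°.

**Hanging the basket:** I gripped the block, brought the bar in over the hook and lowered it by feel:
- **Roller:** it was met with the bar at about 182 mm. It was passed with only 2–3 N upward, less than the 5 N the task gave, with a sideways push of about 3 N.
- **Floor pad:** it was felt with the bar at about 172 mm. The highest wrist reading was about 6 N, read only at the end of each move.

**Last checks after letting go:**
- **Height:** the top of the grip block is at 238 mm, which puts the bar at about 169 mm, on the pad and well below the roller.
- **Position:** the basket is 105 mm from the column axis, and the tray is within about 1 mm of the block in plan, so it hangs straight.
- **Hook height:** my camera estimate of the lip top (180 mm) was about 4 mm below what the contact heights suggest. I relied on the contact.
- **Beaker, vial and slide box:** the arm never went near the three of them and they looked in place after the lift. I did not measure them again before handing in.

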